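# Weigh the ink pot from the back of the jar rack

### The arm

A 7-joint arm with a two-finger parallel gripper is mounted at the origin on the work surface. World frame = base frame: x ahead of the robot, y to its left, z up, the work surface at z = 0. Lengths are in m, angles in rad, forces in N, time in s.
With the tool pointing down it reaches from about 0.425 to 0.875 m from the base axis. Payload 4.7 kg.
Tool frame: the origin (TCP) lies midway between the tips of the shut fingers; the grasp point (between the pads) lies 19 mm behind it; z points along the fingers, y is the line along which they close (so a half turn about z gives the same grasp; the last joint's range is limited). The gripper opens to 85 mm and grips with 20 to 120 N. Pads are 22 mm wide; open, the fingers measure 114 mm over their backs; the gripper's body (76 mm by 85 mm) begins 54 mm behind the grasp point. The pads swing forward as they close: fully open they stand 13 mm farther back than shut.
Start: joints at [1.203, 0.321, -0.07, 1.45, 0.023, 1.371, -0.057], TCP at [0.242, -0.603, 0.231] pointing down, gripper open.
Joint ranges: [-2.86, 2.86], [-0.3, 2.09], [-1.38, 1.24], [0.06, 2.45], [-1.56, 4.7], [0.09, 2.05], [-2.69, 2.69]. Speed limits (rad/s): [2.57, 2.57, 3.14, 3.14, 3.14, 3.14, 3.14].

### API

Orientations are given as [roll, pitch, yaw] about the fixed x, y, z axes, in that order (R = Rz(yaw) Ry(pitch) Rx(roll)).
In Python, from station import arm, read_camera, calibration, job gives the robot as it stands. The module is installed in compiled form; this text tells all that it offers.
- The arm moves only by the tool send_rows, never from a script. Its argument "rows" is a list of rows, each an object of numbers: "x", "y", "z": the shift along the tool's x, y, z in fractions of the full range, 1 being 0.6 m; "rx", "ry", "rz": the turn, a rotation vector about the tool's x, y, z in shares of pi/2 rad (1.0 is pi/2 rad). In form: [{"x": .., "y": .., "z": .., "rx": .., "ry": .., "rz": ..}, ...]. A call has exactly 8 rows; each row is the pose to reach, as a shift and turn from the pose commanded when the call began, along the tool's axes at that moment; what a row does not reach only later rows make up. A row lasts 1/8 s, in which the tool goes at most 62.5 mm and 10.7 degrees, less where a joint would pass 70% of its speed; a pose out of reach is approached as far as the arm can. A call with a gripper value outside its range is refused whole. "gripper" is the opening, from 0 (shut) to 1 (fully open), set as the call begins (left out, the last holds). The fingers move at their own pace and stop on an object; "squeeze" is the grip in N (left out, the last holds). Time passes only in rows, so rows that repeat a pose let the fingers close, or fill a call up. It gives the time, the measured TCP pose, the force, the opening and the grip force at its end, in the units of the state.
- arm.state(): the state, without advancing time (a new reading comes with each control period).
- read_camera(name): name is "scene" or "top" or "wrist"; returns the picture (400x640x3 uint8, red, green, blue); there is no depth.
- calibration(name): a dict with "vertical_fov" (degrees; the focal length in pixels is half the picture's height over the tangent of half this angle, whatever the lens; pixels are square), "cx", "cy" (the principal point, pixels), "k1" (the pictures are not rectified: a ray, as slopes to the right and down, at radius r is drawn at 1 + k1 r^2 times it, then the intrinsics apply), "R" (3x3) and "t" (3): a world point X has camera coordinates R X + t. Camera axes: x right, y down, z forward; pixel columns grow to the right and rows downward; lengths in m; the calibration is good to about 2 mm. A picture is of the moment at which its call begins: read the wrist's pose just before it. calibration takes no time and is no camera call; for the wrist camera it gives the pose at the moment of the call.
- job.close_job(): hands the job in; it is judged then, once.
The state is a dict: "clock": time; "qpos": joint angles; "joint_vel": joint speeds; "effort": joint torques, N m; "position": TCP position; "tool_rot": TCP orientation; "wrist_force": force on the tool from outside, world axes, zero at the start; "wrist_torque": the same for the moment, N m; "width": finger opening in m; "finger_force": force on a finger pad.
Only numpy, scipy, OpenCV 4.12 (cv2) and the standard library are available. Lean on these libraries where they do the work, as an engineer would, in place of code of your own. Each camera call takes 0.05 s, during which the arm holds its last target. There are 200 camera calls.

### The job

Fetch the small ink pot from the back of the jar rack and stand it in the middle of the scale's round pan: first clear the two jars in front of it out of the way, standing both in the steel tray, and only once the pot is on the scale put each jar back on its own seat on the rack, where it stood before, not swapped. They are glass: keep them upright and set them down gently. Leave the dropper bottle, the drilled block and the loose jar lid where they are.

Things in the scene. Friction and masses are not known exactly. Their poses are not given: they have to be found in the camera images.
- jar_wide: The wide jar: upright round screw-top glass jar with dark contents, paper label band and steel lid; loose; 62 mm diameter, 120 mm tall in all (the top 16 mm is the lid, 56 mm diameter), about 0.36 kg. Origin at the centre of its underside, z up along its axis. At the start it stands on one of the two front seats of the rack, left or right.
- jar_slim: The slim jar: like the wide jar but slimmer and taller; loose; 48 mm diameter, 150 mm tall in all (the top 16 mm is the lid, 42 mm diameter), about 0.28 kg. Origin at the centre of its underside, z up along its axis. At the start it stands on the other front seat of the rack.
- pot: The ink pot: small amber glass pot with black cap; loose; 42 mm diameter, 48 mm tall in all (the top 12 mm is the cap, 41 mm diameter), about 0.10 kg. Origin at the centre of its underside, z up. At the start it stands on the rack's back seat, behind and between the two jars, which are much taller and leave a gripper no room round it.
- rack: Jar rack: fixed pine board, x -55 to +105 mm, y -95 to +95 mm, top 18 mm above the bench; low back rail at x = 110 mm, 10 mm thick, top 40 mm above the bench. Flat ring outlines mark two front seats at (0, +45) and (0, -45) mm and a back seat at (+48, 0); things stand within 5 mm of seat centres. Origin at bench level midway between front seats; x points to the rail.
- tray: The steel tray, the side area: fixed, open, 240 mm (its x) by 150 mm (its y), rim 18 mm above the bench, walls and floor 5 mm thick (floor surface 5 mm above the bench). Origin at the centre of its underside on the bench. It lies left or right of the rack, with the scale on the other side.
- scale: The kitchen scale: fixed white slab, 22 mm high, reaching from its x = -120 to +70 mm and 150 mm wide in y, with a round aluminium pan of 110 mm diameter whose flat top is 36 mm above the bench and does not give. Origin on the bench exactly below the pan's centre; z up; its dark display is at -x.
- dropper: Bystander: small amber dropper bottle, 32 mm diameter, 95 mm tall with its black rubber bulb; loose, beyond the rack. Origin at the centre of its underside.
- drilled_block: Bystander: pale wooden block with rows of small holes, 100 (its x) by 180 by 40 mm; loose, 0.33 kg, beyond the rack. Origin at the centre of its underside.
- lid: Bystander: loose steel jar lid lying flat on the bench beyond the rack, 60 mm diameter, 12 mm high. Origin at the centre of its underside.

How it is judged:
On the way, in this order (a step that is already met when the one before it is completed fails the run):
1. both jars stand upright and released in the steel tray (x of jar_wide in the frame of tray between -0.1 and 0.1 m and y of jar_wide in the frame of tray between -0.055 and 0.055 m and z of each of jar_wide, jar_slim in the frame of tray below 0.01 m and contact force between each of jar_wide, jar_slim and the fingers below 0.1 N and linear speed of each of jar_wide, jar_slim below 0.02 m/s and angle between each of jar_wide, jar_slim's own z axis and vertical below 0.06 rad and x of jar_slim in the frame of tray between -0.1 and 0.1 m and y of jar_slim in the frame of tray between -0.055 and 0.055 m), for 0.2 s.
2. the pot stands released in the middle of the scale's pan while both jars still stand in the tray (all of step 1 and horizontal distance between pot and scale below 0.015 m and z of pot in the frame of scale between 0.031 and 0.041 m and contact force between pot and the fingers below 0.1 N and linear speed of pot below 0.02 m/s and angle between pot's own z axis and vertical below 0.06 rad), for 0.2 s.
At the end, for the whole second after the job is handed in: The pot stands upright and at rest on the scale's pan, within 15 mm of its centre; each jar stands upright and at rest on the rack within 15 mm of where it itself stood at the start; all are released (horizontal distance between pot and scale below 0.015 m and z of pot in the frame of scale between 0.031 and 0.041 m and contact force between each of pot, jar_wide, jar_slim and the fingers below 0.1 N and linear speed of each of pot, jar_wide, jar_slim below 0.02 m/s and angle between each of pot, jar_wide, jar_slim's own z axis and vertical below 0.06 rad and distance of each of jar_wide, jar_slim from where it was at the start of the episode below 0.015 m); the robot touches nothing.
It fails at once if a jar or the pot is tipped (more than 0.5 rad) (angle between any of jar_wide, jar_slim, pot's own z axis and vertical above 0.5 rad).
It fails at once if a jar or the pot is dropped or banged down (more than 60 N on tray, rack or scale) (contact force between any of jar_wide, jar_slim and tray above 60 N or contact force between any of jar_wide, jar_slim, pot and rack above 60 N or contact force between pot and scale above 60 N).
It fails at once if the dropper bottle, the drilled block or the loose lid is moved by more than 30 mm (distance of any of dropper, drilled_block, lid from where it was at the start of the episode above 0.03 m).
It also fails if it takes over 134 s, if anything falls off the work surface, if the arm or the gripper's body presses on something with over 40 N, if the wrist force passes 120 N, or if a joint passes its speed limit or range.

## Working session

There is one attempt and no reset: what is moved stays moved. The work goes in short steps, Python scripts to look and compute and a tool call to move; the robot and the scene stay as the last step left them, time stands still between calls to the robot, and variables do not carry over. Pictures are saved under pics/ and viewed, at most 14 in all, crops included, and the job is handed in when it is done.

Besides the shell and the picture viewer there is one more tool, called after "Request:" by a JSON object that holds its "api" and its "payload", one argument or row to a line. send_rows: Moves the arm, as the interface text tells. Its arguments: {"type":"object","properties":{"rows":{"type":"array"},"gripper":{"type":"number"},"squeeze":{"type":"number"}},"required":["rows"]}

```bash
mkdir -p pics
cat > h.py <<'E'
from station import arm, read_camera, calibration, job
import numpy as np, cv2
def ray(name,u,v,c=None):
    c=c or calibration(name); f=200/np.tan(np.radians(c["vertical_fov"])/2)
    K=np.array([[f,0,c["cx"]],[0,f,c["cy"]],[0,0,1]]); 
    p=np.array([(u-c["cx"])/f,(v-c["cy"])/f]); q=p.copy()
    for _ in range(20): q=p/(1+c["k1"]*(q@q))
    R=np.array(c["R"]);t=np.array(c["t"])
    return -R.T@t, R.T@np.array([q[0],q[1],1])
def onz(name,u,v,z,c=None):
    o,d=ray(name,u,v,c); return o+d*(z-o[2])/d[2]
def proj(name,X,c=None):
    c=c or calibration(name); f=200/np.tan(np.radians(c["vertical_fov"])/2)
    p=np.array(c["R"])@np.array(X)+np.array(c["t"]); q=p[:2]/p[2]; q=q*(1+c["k1"]*(q@q))
    return q*f+[c["cx"],c["cy"]]
def save(name,fn,scale=1,crop=None):
    im=read_camera(name); np.save('pics/'+fn+'.npy',im); b=im[:,:,::-1]
    if crop: b=b[crop[1]:crop[3],crop[0]:crop[2]]
    if scale!=1: b=cv2.resize(b,None,fx=scale,fy=scale)
    cv2.imwrite('pics/'+fn+'.png',b); return im
E
python3 - <<'E'
from h import *
print(arm.state())
for n in("top","scene","wrist"):print(n,calibration(n))
save("top","top0",1.25);save("scene","scene0",1.25)
E
```

```text
{'clock': 0.0, 'qpos': array([ 1.20310296,  0.32179643, -0.07012777,  1.45168585,  0.02254962,
        1.3708277 , -0.05692408]), 'joint_vel': array([ 0.00074643, -0.0002556 ,  0.00062119,  0.0013807 , -0.00081459,
       -0.00104762, -0.00063187]), 'effort': array([-1.14904367e-03, -4.93588901e+01, -3.83173954e-01, -3.14331257e+01,
        1.30286757e-02,  1.15184358e-02, -9.19917028e-06]), 'position': array([ 0.24196842, -0.60268542,  0.23023565]), 'tool_rot': array([-3.13966232e+00,  3.83528424e-05,  3.81830924e-01]), 'wrist_force': array([ 0.66343207,  0.03595684, -0.24595644]), 'wrist_torque': array([ 0.02551913, -0.02626113,  0.02262051]), 'finger_force': 0.0, 'width': 0.08533080885964849}
top {'vertical_fov': 50.72036036526802, 'cx': 314.39533100223554, 'cy': 202.81775431855414, 'k1': 0.02920168734014552, 'R': array([[ 0.04755921, -0.99886184, -0.0036266 ],
       [-0.97860002, -0.04586617, -0.20059484],
       [ 0.20020019,  0.01308912, -0.97966758]]), 't': array([-0.01636244,  0.61007383,  0.78843739])}
scene {'vertical_fov': 55.21028843007572, 'cx': 322.4966606804959, 'cy': 201.99873999377937, 'k1': -0.09174485585045881, 'R': array([[-0.70416676,  0.70993654,  0.01180194],
       [ 0.37445198,  0.38542844, -0.84334491],
       [-0.60327017, -0.58943619, -0.53724304]]), 't': array([ 0.42934284, -0.19758518,  1.30126406])}
wrist {'vertical_fov': 60.83478610186508, 'cx': 320.3745915159769, 'cy': 196.30462410837154, 'k1': 0.009111897334600728, 'R': array([[ 0.3727608 , -0.92792567, -0.00182892],
       [-0.88877906, -0.35760013,  0.28669484],
       [-0.26668552, -0.10524309, -0.95802021]]), 't': array([-0.64893453, -0.03739189,  0.3781576 ])}
```

View pics/top0.png

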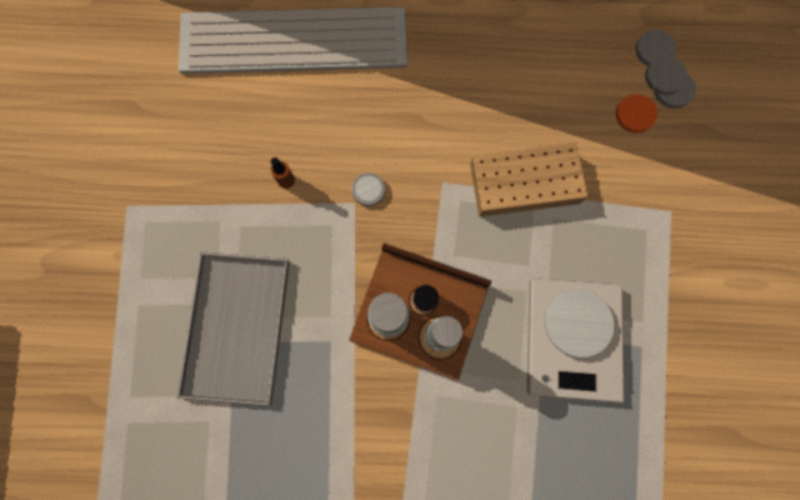

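View pics/scene0.png

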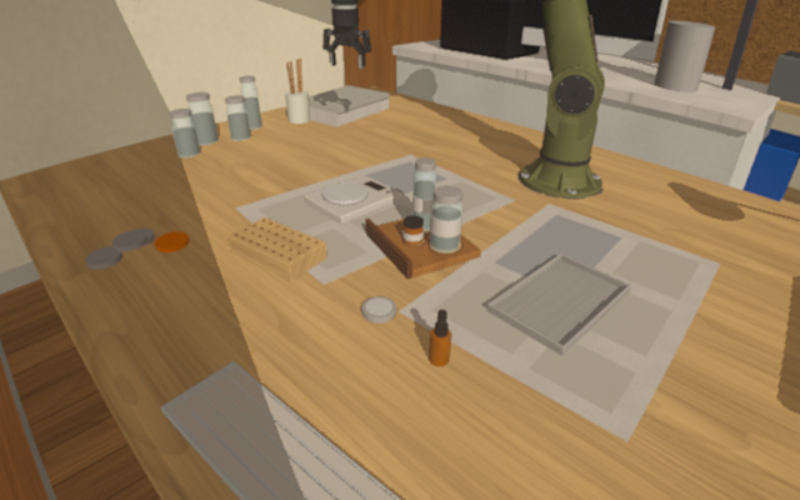

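The top view shows the wide jar's lid at (388,313), the slim jar's lid at (445,333), the pot at (425,298), the tray at (235,330) and the pan at (580,324), all in 1.25x pixels. I'll refine these next.

Run:
```python
from h import *
im=np.load('pics/top0.npy');b=im[:,:,::-1]
cv2.imwrite('pics/c1.png',cv2.resize(b[185:309,275:399],None,fx=4.8,fy=4.8,interpolation=cv2.INTER_CUBIC))
s=1/1.25
P=lambda u,v,z:onz("top",u*s,v*s,z).round(4)
print("wide",P(388,311,.138),"slim",P(445,331,.168),"pot",P(425,297,.066),"pan",P(579,324,.036))
print("tray",[P(*p,.018) for p in[(202,254),(288,260),(270,404),(181,396)]])
print("scale",[P(*p,.022) for p in[(530,281),(621,283),(623,402),(529,397)]])
print("rack top",[P(*p,.018) for p in[(351,340),(460,380)]],"rail",[P(*p,.04) for p in[(385,246),(490,285)]])
# pan contour & pot cap
hsv=cv2.cvtColor(b,cv2.COLOR_BGR2HSV)
def blob(mask,u,v,z,n):
    k,l,st,ce=cv2.connectedComponentsWithStats(mask.astype(np.uint8)); 
    i=l[int(v),int(u)]; print(n,i,st[i],ce[i],onz("top",*ce[i],z).round(4))
blob(hsv[:,:,2]<55,425*s,297*s,.066,"pot")
print("hsv pan",hsv[259,464],"lidw",hsv[250,310],"slim",hsv[265,356], "scale",hsv[300,440],"pot",hsv[238,340])
```

```text
wide [0.5103 0.0146 0.138 ] slim [ 0.4841 -0.0649  0.168 ] pot [ 0.5418 -0.0413  0.066 ] pan [ 0.5138 -0.2917  0.036 ]
tray [array([0.6032, 0.3358, 0.018 ]), array([0.5996, 0.1899, 0.018 ]), array([0.3647, 0.1977, 0.018 ]), array([0.3708, 0.3407, 0.018 ])]
scale [array([ 0.5823, -0.2173,  0.022 ]), array([ 0.5862, -0.3671,  0.022 ]), array([ 0.3957, -0.3621,  0.022 ]), array([ 0.3955, -0.2144,  0.022 ])]
rack top [array([0.4712, 0.075 , 0.018 ]), array([ 0.4161, -0.1049,  0.018 ])] rail [array([0.6267, 0.0266, 0.04  ]), array([ 0.5697, -0.1478,  0.04  ])]
pot 17 [331 228  21  23 345] [340.86376812 238.48695652] [ 0.5401 -0.0431  0.066 ]
hsv pan [ 19  31 172] lidw [ 18  41 137] slim [ 15  41 136] scale [ 15  50 178] pot [105  24  21]
```

View pics/c1.png

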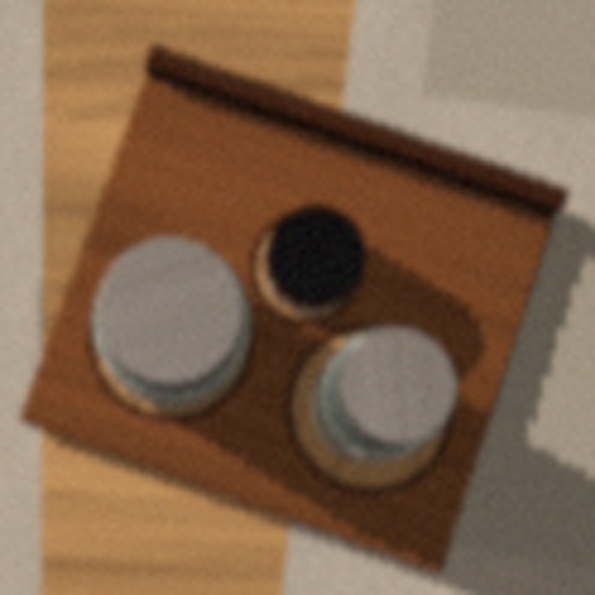

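The crop shows the wide lid centred at (170,308), the slim lid at (399,388) and the pot cap at (317,258). These agree with the seats worked out from the rack's edges: rack yaw about -0.30, wide jar on the left seat, slim jar on the right. The tray is at about (0.485, 0.266). I'll start moving towards the slim jar.

Units first: shifts go in shares of 0.6 m and turns go in shares of pi/2 rad. So 0.21 m / 0.6 = 0.35, -0.2 m / 0.6 = -0.3333, -0.44 rad / 1.5708 = -0.2801.

Request:
{"api": "send_rows", "payload": {
  "rows": [
    {"x":0.0433,"y":-0.0417,"z":-0.0083,"rz":-0.035},
    {"x":0.0867,"y":-0.0833,"z":-0.0167,"rz":-0.07},
    {"x":0.1317,"y":-0.125,"z":-0.0333,"rz":-0.105},
    {"x":0.175,"y":-0.1667,"z":-0.05,"rz":-0.1401},
    {"x":0.2183,"y":-0.2083,"z":-0.0667,"rz":-0.1751},
    {"x":0.2617,"y":-0.25,"z":-0.0833,"rz":-0.2101},
    {"x":0.3067,"y":-0.2917,"z":-0.1,"rz":-0.2451},
    {"x":0.35,"y":-0.3333,"z":-0.1167,"rz":-0.2801}
  ],
  "gripper": 1,
  "squeeze": 40
}}

```text
$.rows[0]: bad value
```

```bash
cat >> h.py <<'E'
from scipy.spatial.transform import Rotation as Ro
def go(x,y,z,yaw=1.266):
    s=arm.state(); A=Ro.from_euler('xyz',s["tool_rot"]); T=Ro.from_euler('xyz',[np.pi,0,yaw])
    d=A.inv().apply(np.array([x,y,z])-s["position"]); r=(A.inv()*T).as_rotvec()
    print("t%.2f"%s["clock"],"pos",s["position"].round(4),"rot",s["tool_rot"].round(3),"w",round(s["width"],4),"-> xyz",d.round(4),"rot",r.round(4))
E
python3 - <<'E'
from h import *
# two view check of lids (scene pixels /1.25 from eye)
def tri(a,b):
    (o1,d1),(o2,d2)=ray("top",*a),ray("scene",*b); 
    k=np.linalg.lstsq(np.c_[d1,-d2],o2-o1,rcond=None)[0]; p,q=o1+k[0]*d1,o2+k[1]*d2; return ((p+q)/2).round(4),np.linalg.norm(p-q).round(4)
print(tri((310.4,249.2),(448/1.25,194/1.25)),tri((358.1,265.8),(425/1.25,164.5/1.25)))
print(onz("top",310.4,249.2,.138),onz("top",358.1,265.8,.168),onz("top",275+317/4.8,185+258/4.8,.066))
go(.483,-.068,.30)
E
```

```text
(array([0.509 , 0.0162, 0.1322]), np.float64(0.0039)) (array([ 0.4822, -0.0684,  0.16  ]), np.float64(0.0024))
[0.50961842 0.0145413  0.138     ] [ 0.48254438 -0.06855829  0.168     ] [ 0.53961342 -0.04346302  0.066     ]
t0.10 pos [ 0.242  -0.6028  0.2303] rot [-3.14   0.     0.382] w 0.0851 -> xyz [ 0.4229 -0.4066 -0.069 ] rot [-1.700e-03 -7.000e-04 -8.841e-01]
```

In the tool's units: 0.21 m / 0.6 = 0.35, -0.2 m / 0.6 = -0.3333, -0.44 rad / 1.5708 = -0.2801.

Request:
{"api": "send_rows", "payload": {
  "rows": [
    {"x":0.0433,"y":-0.0417,"z":-0.0083,"rx":0,"ry":0,"rz":-0.035},
    {"x":0.0867,"y":-0.0833,"z":-0.0167,"rx":0,"ry":0,"rz":-0.07},
    {"x":0.1317,"y":-0.125,"z":-0.0333,"rx":0,"ry":0,"rz":-0.105},
    {"x":0.175,"y":-0.1667,"z":-0.05,"rx":0,"ry":0,"rz":-0.1401},
    {"x":0.2183,"y":-0.2083,"z":-0.0667,"rx":0,"ry":0,"rz":-0.1751},
    {"x":0.2617,"y":-0.25,"z":-0.0833,"rx":0,"ry":0,"rz":-0.2101},
    {"x":0.3067,"y":-0.2917,"z":-0.1,"rx":0,"ry":0,"rz":-0.2451},
    {"x":0.35,"y":-0.3333,"z":-0.1167,"rx":0,"ry":0,"rz":-0.2801}
  ],
  "gripper": 1,
  "squeeze": 40
}}

```text
clock: 1.1
position: [0.3633, -0.3375, 0.3016]
tool_rot: [-3.141, -0.0, 0.825]
wrist_force: [-0.3, -0.7, -0.1]
width: 0.0852
finger_force: 0.0
```

Run:
```python
from h import *
go(.483,-.0685,.30)
```

```text
t1.10 pos [ 0.3633 -0.3375  0.3016] rot [-3.141 -0.     0.825] w 0.0852 -> xyz [ 0.2788 -0.0946  0.0017] rot [-2.000e-04 -1.000e-04 -4.412e-01]
```

In the tool's units: 0.279 m / 0.6 = 0.465, -0.0946 m / 0.6 = -0.1577, -0.441 rad / 1.5708 = -0.2807.

Request:
{"api": "send_rows", "payload": {
  "rows": [
    {"x":0.075,"y":-0.025,"z":0,"rx":0,"ry":0,"rz":-0.0446},
    {"x":0.15,"y":-0.05,"z":0,"rx":0,"ry":0,"rz":-0.0891},
    {"x":0.225,"y":-0.075,"z":0,"rx":0,"ry":0,"rz":-0.1401},
    {"x":0.3,"y":-0.1,"z":0,"rx":0,"ry":0,"rz":-0.1846},
    {"x":0.375,"y":-0.125,"z":0,"rx":0,"ry":0,"rz":-0.2292},
    {"x":0.4333,"y":-0.1467,"z":0.0017,"rx":0,"ry":0,"rz":-0.261},
    {"x":0.465,"y":-0.1577,"z":0.0033,"rx":0,"ry":0,"rz":-0.2807},
    {"x":0.465,"y":-0.1577,"z":0.0033,"rx":0,"ry":0,"rz":-0.2807}
  ]
}}

```text
clock: 2.1
position: [0.4833, -0.0695, 0.2993]
tool_rot: [-3.141, 0.0, 1.266]
wrist_force: [-0.2, -0.8, 0.2]
width: 0.0851
finger_force: 0.0
```

Run:
```python
from h import *
c=calibration("wrist");im=read_camera("wrist");b=im[:,:,::-1].copy()
for X in[(.4825,-.0685,.168),(.5096,.0145,.138),(.5398,-.0434,.066)]:
    p=proj("wrist",X,c);print(p);cv2.circle(b,tuple(int(i) for i in p),3,(0,0,255),-1)
cv2.imwrite('pics/w1.png',cv2.resize(b,None,fx=1.25,fy=1.25))
np.save('pics/w1.npy',im);import pickle;pickle.dump(c,open('w1c.pkl','wb'))
go(.483,-.0685,.106)
```

```text
[319.36366904 185.40087161]
[320.4703067   75.45704941]
[363.21877855 124.31276484]
t2.15 pos [ 0.483  -0.0713  0.2992] rot [-3.141e+00  1.000e-03  1.262e+00] w 0.0857 -> xyz [ 0.0028 -0.0007  0.1932] rot [-0.0004  0.0009 -0.0035]
```

View pics/w1.png

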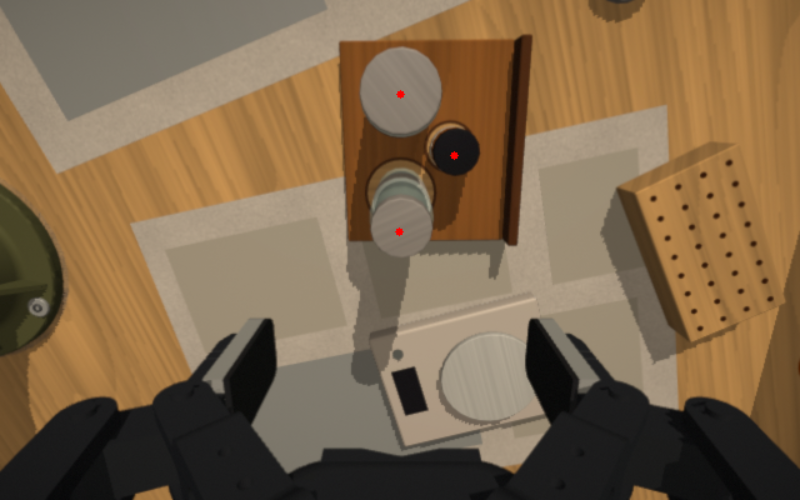

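The wrist view has the slim lid at about (401,227), the wide lid at (401,92) and the pot cap at (455,151). My predicted red dots fall within about 3 mm of each. Descending on the slim jar.

In the tool's units: 0.193 m / 0.6 = 0.3217, 0.19 m / 0.6 = 0.3167.

Request:
{"api": "send_rows", "payload": {
  "rows": [
    {"x":0.005,"y":0,"z":0.05,"rx":0,"ry":0,"rz":0},
    {"x":0.005,"y":0,"z":0.1083,"rx":0,"ry":0,"rz":0},
    {"x":0.005,"y":0,"z":0.1667,"rx":0,"ry":0,"rz":0},
    {"x":0.005,"y":0,"z":0.2167,"rx":0,"ry":0,"rz":0},
    {"x":0.005,"y":0,"z":0.2583,"rx":0,"ry":0,"rz":0},
    {"x":0.005,"y":0,"z":0.2917,"rx":0,"ry":0,"rz":0},
    {"x":0.005,"y":0,"z":0.3167,"rx":0,"ry":0,"rz":0},
    {"x":0.005,"y":0,"z":0.3217,"rx":0,"ry":0,"rz":0}
  ]
}}

```text
clock: 3.15
position: [0.4833, -0.0689, 0.1054]
tool_rot: [-3.14, 0.0, 1.261]
wrist_force: [-0.5, -0.4, 0.2]
width: 0.0852
finger_force: 0.0
```

Request:
{"api": "send_rows", "payload": {
  "rows": [
    {"x":0,"y":0,"z":0,"rx":0,"ry":0,"rz":0},
    {"x":0,"y":0,"z":0,"rx":0,"ry":0,"rz":0},
    {"x":0,"y":0,"z":0,"rx":0,"ry":0,"rz":0},
    {"x":0,"y":0,"z":0,"rx":0,"ry":0,"rz":0},
    {"x":0,"y":0,"z":0,"rx":0,"ry":0,"rz":0},
    {"x":0,"y":0,"z":0,"rx":0,"ry":0,"rz":0},
    {"x":0,"y":0,"z":0,"rx":0,"ry":0,"rz":0},
    {"x":0,"y":0,"z":0,"rx":0,"ry":0,"rz":0}
  ],
  "gripper": 0,
  "squeeze": 40
}}

```text
clock: 4.15
position: [0.4847, -0.0679, 0.1072]
tool_rot: [3.14, 0.0, 1.263]
wrist_force: [-1.8, -1.6, 5.7]
width: 0.047
finger_force: 41.2
```

Run:
```python
from h import *
go(.549,.2645,.26)
```

```text
t4.15 pos [ 0.4847 -0.0679  0.1072] rot [3.14  0.    1.263] w 0.047 -> xyz [ 0.3362 -0.0392 -0.1529] rot [ 0.0013  0.0004 -0.0031]
```

In the tool's units: -0.155 m / 0.6 = -0.2583, -0.148 m / 0.6 = -0.2467.

Request:
{"api": "send_rows", "payload": {
  "rows": [
    {"x":0,"y":0,"z":-0.0167,"rx":0,"ry":0,"rz":0},
    {"x":0,"y":0,"z":-0.0417,"rx":0,"ry":0,"rz":0},
    {"x":0,"y":0,"z":-0.0833,"rx":0,"ry":0,"rz":0},
    {"x":0,"y":0,"z":-0.1333,"rx":0,"ry":0,"rz":0},
    {"x":0,"y":0,"z":-0.1833,"rx":0,"ry":0,"rz":0},
    {"x":0,"y":0,"z":-0.225,"rx":0,"ry":0,"rz":0},
    {"x":0,"y":0,"z":-0.2467,"rx":0,"ry":0,"rz":0},
    {"x":0,"y":0,"z":-0.2583,"rx":0,"ry":0,"rz":0}
  ]
}}

```text
clock: 5.15
position: [0.4841, -0.0677, 0.2619]
tool_rot: [3.141, 0.0, 1.263]
wrist_force: [0.0, -1.0, -3.7]
width: 0.0469
finger_force: 41.7
```

In the tool's units: 0.336 m / 0.6 = 0.56, 0.315 m / 0.6 = 0.525.

Request:
{"api": "send_rows", "payload": {
  "rows": [
    {"x":0.0333,"y":-0.0033,"z":0,"rx":0,"ry":0,"rz":0},
    {"x":0.1,"y":-0.0117,"z":0,"rx":0,"ry":0,"rz":0},
    {"x":0.1833,"y":-0.0217,"z":0,"rx":0,"ry":0,"rz":0},
    {"x":0.275,"y":-0.0317,"z":0,"rx":0,"ry":0,"rz":0},
    {"x":0.3667,"y":-0.0433,"z":0,"rx":0,"ry":0,"rz":0},
    {"x":0.4583,"y":-0.0533,"z":0,"rx":0,"ry":0,"rz":0},
    {"x":0.525,"y":-0.0617,"z":0,"rx":0,"ry":0,"rz":0},
    {"x":0.56,"y":-0.065,"z":0,"rx":0,"ry":0,"rz":0}
  ]
}}

```text
clock: 6.15
position: [0.5477, 0.2671, 0.26]
tool_rot: [-3.139, -0.0, 1.266]
wrist_force: [0.6, -0.7, -2.8]
width: 0.0472
finger_force: 41.7
```

Run:
```python
from h import *
go(.549,.2645,.096)
save("scene","s2",1.6,(200,60,600,360))
go(.549,.2645,.096)
```

```text
t6.15 pos [0.5477 0.2671 0.26  ] rot [-3.139 -0.     1.266] w 0.0472 -> xyz [-0.0021  0.0025  0.164 ] rot [-0.003  -0.0001  0.0003]
t6.20 pos [0.5476 0.2694 0.2599] rot [-3.138e+00 -3.000e-03  1.268e+00] w 0.0469 -> xyz [-0.0047  0.0034  0.1638] rot [-0.0036 -0.0026  0.0022]
```

View pics/s2.png

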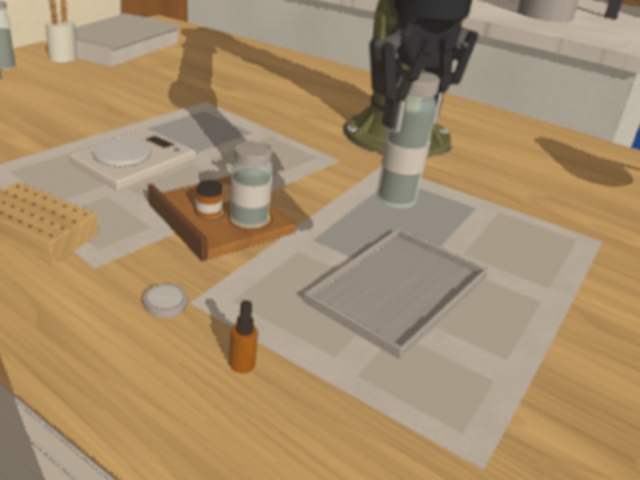

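The view shows the slim jar held upright. The wide jar is still on the rack, and the tray corners are at (398,232), (485,270), (400,348) and (305,292). Lowering it now.

In the tool's units: 0.158 m / 0.6 = 0.2633, 0.156 m / 0.6 = 0.26.

Request:
{"api": "send_rows", "payload": {
  "rows": [
    {"x":-0.005,"y":0.005,"z":0.0333,"rx":0,"ry":0,"rz":0},
    {"x":-0.005,"y":0.005,"z":0.0833,"rx":0,"ry":0,"rz":0},
    {"x":-0.005,"y":0.005,"z":0.1417,"rx":0,"ry":0,"rz":0},
    {"x":-0.005,"y":0.005,"z":0.1917,"rx":0,"ry":0,"rz":0},
    {"x":-0.005,"y":0.005,"z":0.225,"rx":0,"ry":0,"rz":0},
    {"x":-0.005,"y":0.005,"z":0.2467,"rx":0,"ry":0,"rz":0},
    {"x":-0.005,"y":0.005,"z":0.26,"rx":0,"ry":0,"rz":0},
    {"x":-0.005,"y":0.005,"z":0.2633,"rx":0,"ry":0,"rz":0}
  ]
}}

```text
clock: 7.2
position: [0.551, 0.2604, 0.1033]
tool_rot: [3.141, -0.0, 1.263]
wrist_force: [0.2, -0.0, -2.5]
width: 0.0472
finger_force: 41.8
```

In the tool's units: 0.007 m / 0.6 = 0.0117, 0.006 m / 0.6 = 0.01.

Request:
{"api": "send_rows", "payload": {
  "rows": [
    {"x":0,"y":0,"z":0.0017,"rx":0,"ry":0,"rz":0},
    {"x":0,"y":0,"z":0.0033,"rx":0,"ry":0,"rz":0},
    {"x":0,"y":0,"z":0.005,"rx":0,"ry":0,"rz":0},
    {"x":0,"y":0,"z":0.0067,"rx":0,"ry":0,"rz":0},
    {"x":0,"y":0,"z":0.0083,"rx":0,"ry":0,"rz":0},
    {"x":0,"y":0,"z":0.01,"rx":0,"ry":0,"rz":0},
    {"x":0,"y":0,"z":0.0117,"rx":0,"ry":0,"rz":0},
    {"x":0,"y":0,"z":0.0117,"rx":0,"ry":0,"rz":0}
  ]
}}

```text
clock: 8.2
position: [0.5507, 0.2604, 0.0961]
tool_rot: [-3.141, 0.0, 1.263]
wrist_force: [0.1, -0.1, -3.1]
width: 0.0471
finger_force: 41.8
```

In the tool's units: 0.003 m / 0.6 = 0.005, 0.0025 m / 0.6 = 0.0042.

Request:
{"api": "send_rows", "payload": {
  "rows": [
    {"x":0,"y":0,"z":0.0008,"rx":0,"ry":0,"rz":0},
    {"x":0,"y":0,"z":0.0017,"rx":0,"ry":0,"rz":0},
    {"x":0,"y":0,"z":0.0025,"rx":0,"ry":0,"rz":0},
    {"x":0,"y":0,"z":0.0033,"rx":0,"ry":0,"rz":0},
    {"x":0,"y":0,"z":0.0042,"rx":0,"ry":0,"rz":0},
    {"x":0,"y":0,"z":0.005,"rx":0,"ry":0,"rz":0},
    {"x":0,"y":0,"z":0.005,"rx":0,"ry":0,"rz":0},
    {"x":0,"y":0,"z":0.005,"rx":0,"ry":0,"rz":0}
  ]
}}

```text
clock: 9.2
position: [0.5508, 0.2608, 0.0943]
tool_rot: [3.141, -0.0, 1.263]
wrist_force: [-2.3, -1.7, 6.0]
width: 0.0471
finger_force: 42.4
```

In the tool's units: -0.12 m / 0.6 = -0.2, -0.06 m / 0.6 = -0.1.

Request:
{"api": "send_rows", "payload": {
  "rows": [
    {"x":0,"y":0,"z":0,"rx":0,"ry":0,"rz":0},
    {"x":0,"y":0,"z":0,"rx":0,"ry":0,"rz":0},
    {"x":0,"y":0,"z":0,"rx":0,"ry":0,"rz":0},
    {"x":0,"y":0,"z":0,"rx":0,"ry":0,"rz":0},
    {"x":0,"y":0,"z":-0.0083,"rx":0,"ry":0,"rz":0},
    {"x":0,"y":0,"z":-0.0333,"rx":0,"ry":0,"rz":0},
    {"x":0,"y":0,"z":-0.1,"rx":0,"ry":0,"rz":0},
    {"x":0,"y":0,"z":-0.2,"rx":0,"ry":0,"rz":0}
  ],
  "gripper": 1
}}

```text
clock: 10.2
position: [0.55, 0.2599, 0.2141]
tool_rot: [-3.14, 0.002, 1.263]
wrist_force: [0.9, 0.1, 0.8]
width: 0.0852
finger_force: 0.0
```

Run:
```python
from h import *
go(.5096,.0145,.22)
```

```text
t10.20 pos [0.55   0.2599 0.2141] rot [-3.140e+00  2.000e-03  1.263e+00] w 0.0852 -> xyz [-0.2461  0.0359 -0.0056] rot [-0.0019  0.0015 -0.003 ]
```

In the tool's units: -0.245 m / 0.6 = -0.4083, 0.003 m / 0.6 = 0.005.

Request:
{"api": "send_rows", "payload": {
  "rows": [
    {"x":-0.0333,"y":0.005,"z":-0.01,"rx":0,"ry":0,"rz":0},
    {"x":-0.1167,"y":0.0167,"z":-0.01,"rx":0,"ry":0,"rz":0},
    {"x":-0.2,"y":0.0283,"z":-0.01,"rx":0,"ry":0,"rz":0},
    {"x":-0.2833,"y":0.0417,"z":-0.01,"rx":0,"ry":0,"rz":0},
    {"x":-0.35,"y":0.0517,"z":-0.01,"rx":0,"ry":0,"rz":0},
    {"x":-0.3917,"y":0.0567,"z":-0.01,"rx":0,"ry":0,"rz":0},
    {"x":-0.4083,"y":0.06,"z":-0.01,"rx":0,"ry":0,"rz":0},
    {"x":-0.4083,"y":0.06,"z":-0.01,"rx":0,"ry":0,"rz":0}
  ]
}}

```text
clock: 11.2
position: [0.5111, 0.0163, 0.2199]
tool_rot: [3.141, -0.0, 1.262]
wrist_force: [0.4, -0.1, 0.1]
width: 0.0856
finger_force: 0.0
```

Run:
```python
from h import *
go(.5096,.0145,.076)
save("wrist","w3",1.25);go(.5096,.0145,.076);print(proj("wrist",(.5096,.0145,.138))*1.25)
```

```text
t11.20 pos [0.5111 0.0163 0.2199] rot [ 3.141 -0.     1.262] w 0.0856 -> xyz [-0.0022 -0.001   0.1439] rot [ 0.0009 -0.0002 -0.0035]
t11.25 pos [0.5111 0.0173 0.2197] rot [ 3.141e+00 -1.000e-03  1.264e+00] w 0.0856 -> xyz [-0.0032 -0.0006  0.1437] rot [ 0.0005 -0.0007 -0.002 ]
[399.79236166 261.4017345 ]
```

View pics/w3.png

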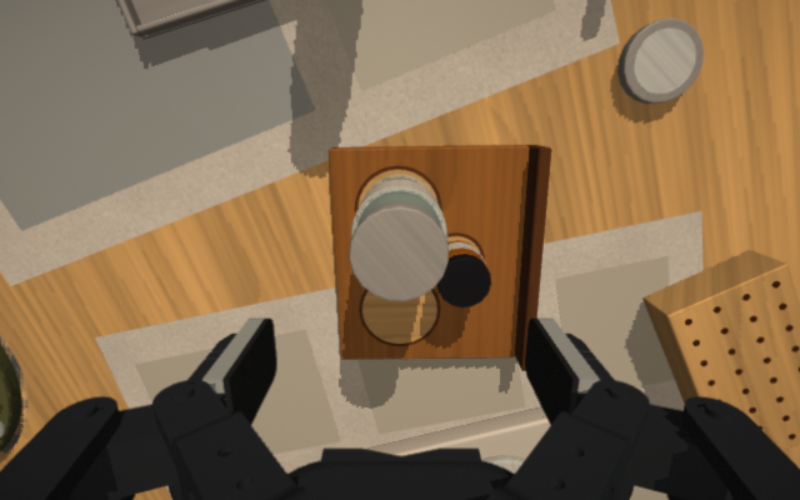

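The wide lid is centred at (399,252) between the fingers, which sit around x = 400. The slim seat is empty and the pot is at (463,280). Descending.

In the tool's units: 0.144 m / 0.6 = 0.24, 0.142 m / 0.6 = 0.2367.

Request:
{"api": "send_rows", "payload": {
  "rows": [
    {"x":0,"y":-0.0017,"z":0.0333,"rx":0,"ry":0,"rz":0},
    {"x":0,"y":-0.0017,"z":0.075,"rx":0,"ry":0,"rz":0},
    {"x":0,"y":-0.0017,"z":0.1167,"rx":0,"ry":0,"rz":0},
    {"x":0,"y":-0.0017,"z":0.1583,"rx":0,"ry":0,"rz":0},
    {"x":0,"y":-0.0017,"z":0.1917,"rx":0,"ry":0,"rz":0},
    {"x":0,"y":-0.0017,"z":0.22,"rx":0,"ry":0,"rz":0},
    {"x":0,"y":-0.0017,"z":0.2367,"rx":0,"ry":0,"rz":0},
    {"x":0,"y":-0.0017,"z":0.24,"rx":0,"ry":0,"rz":0}
  ]
}}

```text
clock: 12.25
position: [0.5097, 0.0169, 0.0749]
tool_rot: [-3.141, -0.0, 1.263]
wrist_force: [-0.9, -0.8, -0.5]
width: 0.0853
finger_force: 0.0
```

Request:
{"api": "send_rows", "payload": {
  "rows": [
    {"x":0,"y":0,"z":0,"rx":0,"ry":0,"rz":0},
    {"x":0,"y":0,"z":0,"rx":0,"ry":0,"rz":0},
    {"x":0,"y":0,"z":0,"rx":0,"ry":0,"rz":0},
    {"x":0,"y":0,"z":0,"rx":0,"ry":0,"rz":0},
    {"x":0,"y":0,"z":0,"rx":0,"ry":0,"rz":0},
    {"x":0,"y":0,"z":0,"rx":0,"ry":0,"rz":0},
    {"x":0,"y":0,"z":0,"rx":0,"ry":0,"rz":0},
    {"x":0,"y":0,"z":0,"rx":0,"ry":0,"rz":0}
  ],
  "gripper": 0,
  "squeeze": 45
}}

```text
clock: 13.25
position: [0.5102, 0.0165, 0.0762]
tool_rot: [3.141, 0.0, 1.263]
wrist_force: [-3.3, 0.1, 5.9]
width: 0.0611
finger_force: 46.7
```

In the tool's units: -0.1 m / 0.6 = -0.1667, -0.095 m / 0.6 = -0.1583.

Request:
{"api": "send_rows", "payload": {
  "rows": [
    {"x":0,"y":0,"z":-0.0083,"rx":0,"ry":0,"rz":0},
    {"x":0,"y":0,"z":-0.025,"rx":0,"ry":0,"rz":0},
    {"x":0,"y":0,"z":-0.05,"rx":0,"ry":0,"rz":0},
    {"x":0,"y":0,"z":-0.0833,"rx":0,"ry":0,"rz":0},
    {"x":0,"y":0,"z":-0.1167,"rx":0,"ry":0,"rz":0},
    {"x":0,"y":0,"z":-0.1417,"rx":0,"ry":0,"rz":0},
    {"x":0,"y":0,"z":-0.1583,"rx":0,"ry":0,"rz":0},
    {"x":0,"y":0,"z":-0.1667,"rx":0,"ry":0,"rz":0}
  ]
}}

```text
clock: 14.25
position: [0.5099, 0.0164, 0.1758]
tool_rot: [3.141, 0.0, 1.263]
wrist_force: [0.1, -0.3, -3.4]
width: 0.061
finger_force: 47.5
```

Run:
```python
from h import *
go(.430,.2665,.17)
```

```text
t14.25 pos [0.5099 0.0164 0.1758] rot [3.141 0.    1.263] w 0.061 -> xyz [ 0.2141 -0.152   0.0057] rot [ 0.0005  0.0001 -0.0032]
```

In the tool's units: 0.214 m / 0.6 = 0.3567, 0.209 m / 0.6 = 0.3483.

Request:
{"api": "send_rows", "payload": {
  "rows": [
    {"x":0.0333,"y":-0.0233,"z":0,"rx":0,"ry":0,"rz":0},
    {"x":0.0917,"y":-0.065,"z":0,"rx":0,"ry":0,"rz":0},
    {"x":0.1583,"y":-0.1117,"z":0,"rx":0,"ry":0,"rz":0},
    {"x":0.225,"y":-0.16,"z":0,"rx":0,"ry":0,"rz":0},
    {"x":0.2833,"y":-0.2017,"z":0,"rx":0,"ry":0,"rz":0},
    {"x":0.325,"y":-0.23,"z":0,"rx":0,"ry":0,"rz":0},
    {"x":0.3483,"y":-0.2467,"z":0,"rx":0,"ry":0,"rz":0},
    {"x":0.3567,"y":-0.2533,"z":0,"rx":0,"ry":0,"rz":0}
  ]
}}

```text
clock: 15.25
position: [0.4289, 0.2674, 0.1749]
tool_rot: [-3.141, 0.0, 1.265]
wrist_force: [-0.6, -0.8, -5.5]
width: 0.061
finger_force: 47.5
```

Request:
{"api": "send_rows", "payload": {
  "rows": [
    {"x":0,"y":0,"z":0.02,"rx":0,"ry":0,"rz":0},
    {"x":0,"y":0,"z":0.05,"rx":0,"ry":0,"rz":0},
    {"x":0,"y":0,"z":0.0867,"rx":0,"ry":0,"rz":0},
    {"x":0,"y":0,"z":0.1217,"rx":0,"ry":0,"rz":0},
    {"x":0,"y":0,"z":0.1467,"rx":0,"ry":0,"rz":0},
    {"x":0,"y":0,"z":0.1633,"rx":0,"ry":0,"rz":0},
    {"x":0,"y":0,"z":0.1717,"rx":0,"ry":0,"rz":0},
    {"x":0,"y":0,"z":0.175,"rx":0,"ry":0,"rz":0}
  ]
}}

```text
clock: 16.25
position: [0.4301, 0.2665, 0.0703]
tool_rot: [3.141, -0.0, 1.263]
wrist_force: [0.2, 0.5, -4.2]
width: 0.0611
finger_force: 47.6
```

In the tool's units: 0.006 m / 0.6 = 0.01, 0.0055 m / 0.6 = 0.0092.

Request:
{"api": "send_rows", "payload": {
  "rows": [
    {"x":0,"y":0,"z":0.0017,"rx":0,"ry":0,"rz":0},
    {"x":0,"y":0,"z":0.0033,"rx":0,"ry":0,"rz":0},
    {"x":0,"y":0,"z":0.005,"rx":0,"ry":0,"rz":0},
    {"x":0,"y":0,"z":0.0067,"rx":0,"ry":0,"rz":0},
    {"x":0,"y":0,"z":0.0083,"rx":0,"ry":0,"rz":0},
    {"x":0,"y":0,"z":0.0092,"rx":0,"ry":0,"rz":0},
    {"x":0,"y":0,"z":0.01,"rx":0,"ry":0,"rz":0},
    {"x":0,"y":0,"z":0.01,"rx":0,"ry":0,"rz":0}
  ]
}}

```text
clock: 17.25
position: [0.4298, 0.2664, 0.0642]
tool_rot: [-3.142, 0.0, 1.263]
wrist_force: [-0.1, -0.3, -4.6]
width: 0.0611
finger_force: 47.6
```

In the tool's units: 0.0025 m / 0.6 = 0.0042, 0.002 m / 0.6 = 0.0033.

Request:
{"api": "send_rows", "payload": {
  "rows": [
    {"x":0,"y":0,"z":0.0008,"rx":0,"ry":0,"rz":0},
    {"x":0,"y":0,"z":0.0017,"rx":0,"ry":0,"rz":0},
    {"x":0,"y":0,"z":0.0025,"rx":0,"ry":0,"rz":0},
    {"x":0,"y":0,"z":0.0033,"rx":0,"ry":0,"rz":0},
    {"x":0,"y":0,"z":0.0042,"rx":0,"ry":0,"rz":0},
    {"x":0,"y":0,"z":0.0042,"rx":0,"ry":0,"rz":0},
    {"x":0,"y":0,"z":0.0042,"rx":0,"ry":0,"rz":0},
    {"x":0,"y":0,"z":0.0042,"rx":0,"ry":0,"rz":0}
  ]
}}

```text
clock: 18.25
position: [0.4299, 0.2665, 0.0632]
tool_rot: [3.141, 0.001, 1.263]
wrist_force: [-4.9, -3.2, 10.7]
width: 0.0608
finger_force: 48.6
```

Contact on the tray floor. Releasing and rising.

In the tool's units: -0.12 m / 0.6 = -0.2, -0.001 m / 0.6 = -0.0017.

Request:
{"api": "send_rows", "payload": {
  "rows": [
    {"x":0,"y":0,"z":-0.0017,"rx":0,"ry":0,"rz":0},
    {"x":0,"y":0,"z":-0.0017,"rx":0,"ry":0,"rz":0},
    {"x":0,"y":0,"z":-0.0017,"rx":0,"ry":0,"rz":0},
    {"x":0,"y":0,"z":-0.0017,"rx":0,"ry":0,"rz":0},
    {"x":0,"y":0,"z":-0.0083,"rx":0,"ry":0,"rz":0},
    {"x":0,"y":0,"z":-0.0333,"rx":0,"ry":0,"rz":0},
    {"x":0,"y":0,"z":-0.1,"rx":0,"ry":0,"rz":0},
    {"x":0,"y":0,"z":-0.2,"rx":0,"ry":0,"rz":0}
  ],
  "gripper": 1
}}

```text
clock: 19.25
position: [0.4289, 0.266, 0.1828]
tool_rot: [-3.139, 0.001, 1.263]
wrist_force: [2.0, -0.9, 0.8]
width: 0.0856
finger_force: 0.0
```

Run:
```python
from h import *
go(.5398,-.0434,.18)
```

```text
t19.25 pos [0.4289 0.266  0.1828] rot [-3.139e+00  1.000e-03  1.263e+00] w 0.0856 -> xyz [-0.2613  0.1993  0.0026] rot [-0.0022  0.0012 -0.0026]
```

In the tool's units: -0.261 m / 0.6 = -0.435, 0.183 m / 0.6 = 0.305.

Request:
{"api": "send_rows", "payload": {
  "rows": [
    {"x":-0.05,"y":0.0383,"z":0,"rx":0,"ry":0,"rz":0},
    {"x":-0.1167,"y":0.0883,"z":0,"rx":0,"ry":0,"rz":0},
    {"x":-0.1917,"y":0.1467,"z":0,"rx":0,"ry":0,"rz":0},
    {"x":-0.2667,"y":0.2033,"z":0,"rx":0,"ry":0,"rz":0},
    {"x":-0.3417,"y":0.26,"z":0,"rx":0,"ry":0,"rz":0},
    {"x":-0.4,"y":0.305,"z":0,"rx":0,"ry":0,"rz":0},
    {"x":-0.43,"y":0.3283,"z":0,"rx":0,"ry":0,"rz":0},
    {"x":-0.435,"y":0.3317,"z":0,"rx":0,"ry":0,"rz":0}
  ],
  "gripper": 0.75
}}

```text
clock: 20.25
position: [0.5406, -0.0431, 0.1822]
tool_rot: [-3.142, -0.001, 1.261]
wrist_force: [0.9, 1.2, 0.2]
width: 0.0636
finger_force: 0.0
```

Request:
{"api": "send_rows", "payload": {
  "rows": [
    {"x":0,"y":0,"z":0,"rx":0,"ry":0,"rz":0},
    {"x":0,"y":0,"z":0,"rx":0,"ry":0,"rz":0},
    {"x":0,"y":0,"z":0,"rx":0,"ry":0,"rz":0},
    {"x":0,"y":0,"z":0,"rx":0,"ry":0,"rz":0},
    {"x":0,"y":0,"z":0,"rx":0,"ry":0,"rz":0},
    {"x":0,"y":0,"z":0,"rx":0,"ry":0,"rz":0},
    {"x":0,"y":0,"z":0,"rx":0,"ry":0,"rz":0},
    {"x":0,"y":0,"z":0,"rx":0,"ry":0,"rz":0}
  ]
}}

```text
clock: 21.25
position: [0.5404, -0.0427, 0.1818]
tool_rot: [3.142, 0.0, 1.263]
wrist_force: [0.5, 0.4, -0.5]
width: 0.0645
finger_force: 0.0
```

Run:
```python
from h import *
c=calibration("wrist");im=save("wrist","w4",1.25);go(.5398,-.0434,.025)
print(proj("wrist",(.5398,-.0434,.066),c)*1.25)
v=cv2.cvtColor(im,cv2.COLOR_RGB2HSV)[:,:,2]
k,l,st,ce=cv2.connectedComponentsWithStats((v<50).astype(np.uint8))
for i in range(1,k):
    if st[i][4]>300: print(st[i],ce[i]*1.25,onz("wrist",*ce[i],.066,c))
im=save("top","top2",1.25);
```

```text
t21.30 pos [ 0.5404 -0.0427  0.1818] rot [-3.142  0.     1.263] w 0.0638 -> xyz [-0.0008 -0.0003  0.1568] rot [-0.      0.0001 -0.0033]
[400.28772076 240.42538137]
[ 380   62   14  209 1059] [482.41619452 201.43531634] [ 0.59520818 -0.03498902  0.066     ]
[ 298  162   50   50 1988] [402.83890845 233.10173541] [ 0.54276578 -0.0393424   0.066     ]
[    3   248   636   152 41402] [400.76678059 441.20072702] [ 0.49389559 -0.188829    0.066     ]
```

View pics/w4.png

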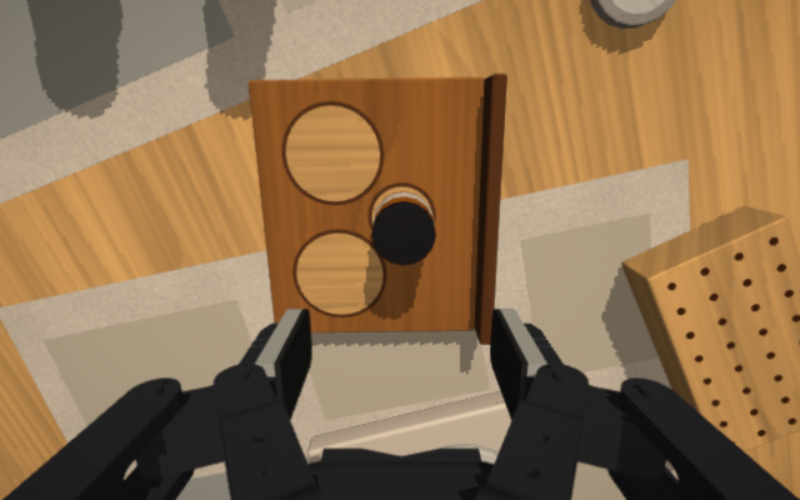

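View pics/top2.png

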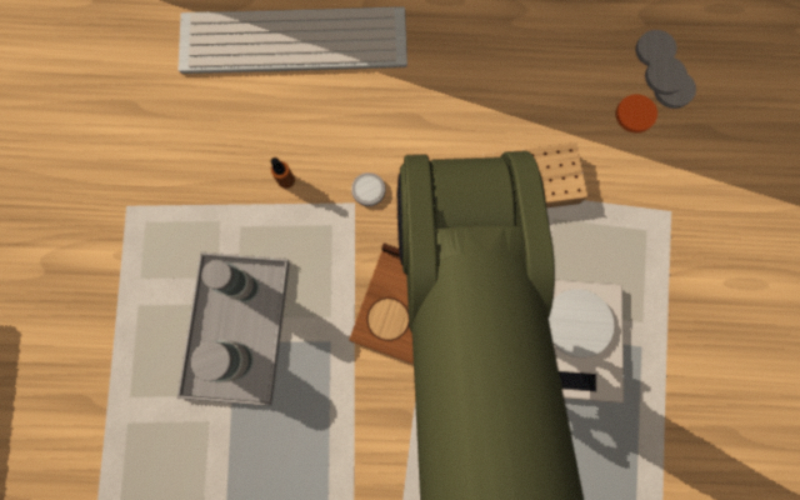

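The wrist view shows the pot cap at (402,233), between the fingers and clear of the rail. The top view shows both jars upright in the tray, lids at (216,276) and (213,361). Now grasping the pot.

In the tool's units: 0.156 m / 0.6 = 0.26, 0.002 m / 0.6 = 0.0033.

Request:
{"api": "send_rows", "payload": {
  "rows": [
    {"x":0.0017,"y":0,"z":0.0333,"rx":0,"ry":0,"rz":0},
    {"x":0.0033,"y":0,"z":0.075,"rx":0,"ry":0,"rz":0},
    {"x":0.0033,"y":0,"z":0.125,"rx":0,"ry":0,"rz":0},
    {"x":0.0033,"y":0,"z":0.175,"rx":0,"ry":0,"rz":0},
    {"x":0.0033,"y":0,"z":0.2167,"rx":0,"ry":0,"rz":0},
    {"x":0.0033,"y":0,"z":0.2433,"rx":0,"ry":0,"rz":0},
    {"x":0.0033,"y":0,"z":0.2567,"rx":0,"ry":0,"rz":0},
    {"x":0.0033,"y":0,"z":0.26,"rx":0,"ry":0,"rz":0}
  ]
}}

```text
clock: 22.35
position: [0.541, -0.0407, 0.0256]
tool_rot: [-3.141, -0.0, 1.263]
wrist_force: [-0.2, -0.4, 1.4]
width: 0.0639
finger_force: 0.0
```

Request:
{"api": "send_rows", "payload": {
  "rows": [
    {"x":0,"y":0,"z":0,"rx":0,"ry":0,"rz":0},
    {"x":0,"y":0,"z":0,"rx":0,"ry":0,"rz":0},
    {"x":0,"y":0,"z":0,"rx":0,"ry":0,"rz":0},
    {"x":0,"y":0,"z":0,"rx":0,"ry":0,"rz":0},
    {"x":0,"y":0,"z":0,"rx":0,"ry":0,"rz":0},
    {"x":0,"y":0,"z":0,"rx":0,"ry":0,"rz":0},
    {"x":0,"y":0,"z":0,"rx":0,"ry":0,"rz":0},
    {"x":0,"y":0,"z":0,"rx":0,"ry":0,"rz":0}
  ],
  "gripper": 0,
  "squeeze": 30
}}

```text
clock: 23.35
position: [0.5419, -0.0408, 0.0267]
tool_rot: [3.14, -0.0, 1.263]
wrist_force: [1.0, -0.1, 6.0]
width: 0.0409
finger_force: 30.9
```

In the tool's units: -0.1 m / 0.6 = -0.1667, -0.098 m / 0.6 = -0.1633.

Request:
{"api": "send_rows", "payload": {
  "rows": [
    {"x":0,"y":0,"z":-0.0083,"rx":0,"ry":0,"rz":0},
    {"x":0,"y":0,"z":-0.025,"rx":0,"ry":0,"rz":0},
    {"x":0,"y":0,"z":-0.05,"rx":0,"ry":0,"rz":0},
    {"x":0,"y":0,"z":-0.0833,"rx":0,"ry":0,"rz":0},
    {"x":0,"y":0,"z":-0.125,"rx":0,"ry":0,"rz":0},
    {"x":0,"y":0,"z":-0.15,"rx":0,"ry":0,"rz":0},
    {"x":0,"y":0,"z":-0.1633,"rx":0,"ry":0,"rz":0},
    {"x":0,"y":0,"z":-0.1667,"rx":0,"ry":0,"rz":0}
  ]
}}

```text
clock: 24.35
position: [0.541, -0.0408, 0.1261]
tool_rot: [3.141, 0.0, 1.263]
wrist_force: [0.2, 0.6, -0.6]
width: 0.0413
finger_force: 30.5
```

Run:
```python
from h import *
go(.5138,-.291,.125)
```

```text
t24.35 pos [ 0.541  -0.0408  0.1261] rot [3.141 0.    1.263] w 0.0413 -> xyz [-0.2466  0.0499  0.0012] rot [ 0.0004  0.0002 -0.0033]
```

In the tool's units: -0.247 m / 0.6 = -0.4117, -0.243 m / 0.6 = -0.405.

Request:
{"api": "send_rows", "payload": {
  "rows": [
    {"x":-0.0333,"y":0.0067,"z":0,"rx":0,"ry":0,"rz":0},
    {"x":-0.1,"y":0.02,"z":0,"rx":0,"ry":0,"rz":0},
    {"x":-0.175,"y":0.035,"z":0,"rx":0,"ry":0,"rz":0},
    {"x":-0.25,"y":0.05,"z":0,"rx":0,"ry":0,"rz":0},
    {"x":-0.325,"y":0.065,"z":0,"rx":0,"ry":0,"rz":0},
    {"x":-0.38,"y":0.0767,"z":0,"rx":0,"ry":0,"rz":0},
    {"x":-0.405,"y":0.0817,"z":0,"rx":0,"ry":0,"rz":0},
    {"x":-0.4117,"y":0.0833,"z":0,"rx":0,"ry":0,"rz":0}
  ]
}}

```text
clock: 25.35
position: [0.5134, -0.2911, 0.1251]
tool_rot: [-3.14, -0.001, 1.262]
wrist_force: [1.3, -0.1, -1.7]
width: 0.0406
finger_force: 30.6
```

In the tool's units: 0.045 m / 0.6 = 0.075, 0.04 m / 0.6 = 0.0667.

Request:
{"api": "send_rows", "payload": {
  "rows": [
    {"x":0,"y":0,"z":0.0083,"rx":0,"ry":0,"rz":0},
    {"x":0,"y":0,"z":0.025,"rx":0,"ry":0,"rz":0},
    {"x":0,"y":0,"z":0.0417,"rx":0,"ry":0,"rz":0},
    {"x":0,"y":0,"z":0.0583,"rx":0,"ry":0,"rz":0},
    {"x":0,"y":0,"z":0.0667,"rx":0,"ry":0,"rz":0},
    {"x":0,"y":0,"z":0.075,"rx":0,"ry":0,"rz":0},
    {"x":0,"y":0,"z":0.075,"rx":0,"ry":0,"rz":0},
    {"x":0,"y":0,"z":0.075,"rx":0,"ry":0,"rz":0}
  ]
}}

```text
clock: 26.35
position: [0.514, -0.2914, 0.0811]
tool_rot: [3.141, 0.0, 1.263]
wrist_force: [1.1, -0.0, -1.7]
width: 0.0409
finger_force: 30.6
```

Run:
```python
from h import *
c=calibration("wrist");im=save("wrist","w5",1.25);go(.5138,-.291,.045)
b=im[:,:,::-1].copy()
for a in np.linspace(0,2*np.pi,60):
    p=proj("wrist",(.5138+.055*np.cos(a),-.291+.055*np.sin(a),.036),c); cv2.circle(b,(int(p[0]),int(p[1])),1,(0,0,255),-1)
cv2.imwrite('pics/w5.png',cv2.resize(b,None,fx=1.25,fy=1.25))
# scene overlay
im=read_camera("scene");b=im[:,:,::-1].copy()
for a in np.linspace(0,2*np.pi,60):
    p=proj("scene",(.5138+.055*np.cos(a),-.291+.055*np.sin(a),.036)); b[int(p[1]),int(p[0])]=(0,0,255)
cv2.imwrite('pics/s5.png',cv2.resize(b[110:210,200:330],None,fx=5,fy=5))
```

```text
t26.40 pos [ 0.514  -0.2915  0.0812] rot [3.141 0.    1.263] w 0.0412 -> xyz [ 0.0004 -0.0004  0.0362] rot [ 0.0007  0.0003 -0.0032]
```

View pics/w5.png

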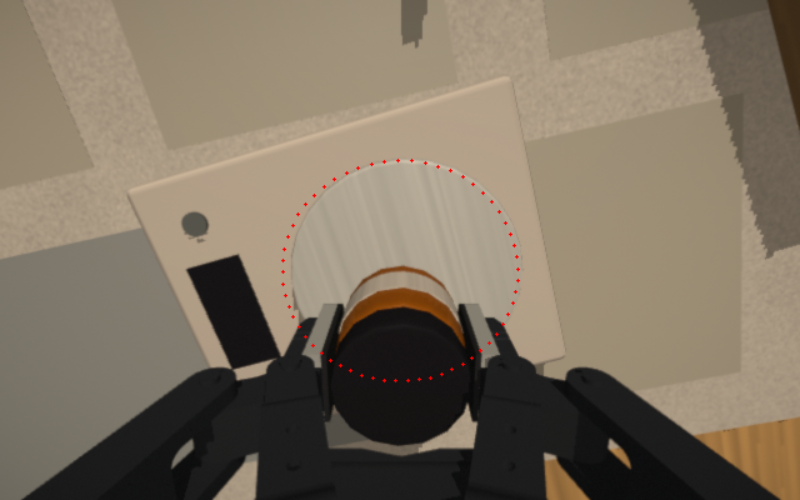

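View pics/s5.png

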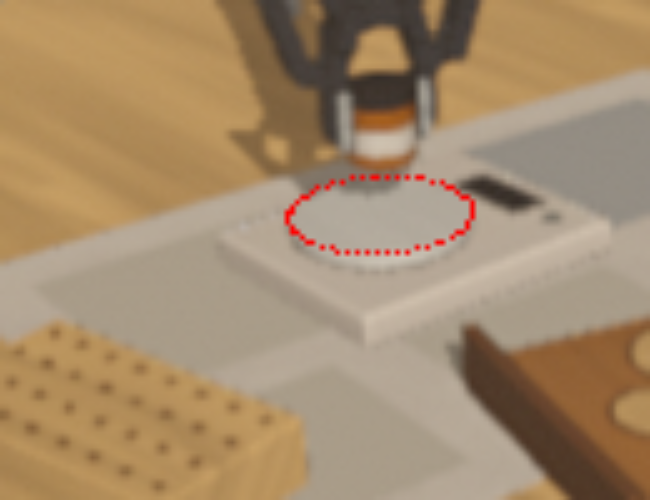

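The drawn pan circle matches the pan to within about 2.5 mm; the true pan is slightly to the right (left edge 291 against 283). I'll shift 2 mm in +y and lower.

In the tool's units: 0.033 m / 0.6 = 0.055, 0.002 m / 0.6 = 0.0033.

Request:
{"api": "send_rows", "payload": {
  "rows": [
    {"x":0,"y":0.0033,"z":0.0083,"rx":0,"ry":0,"rz":0},
    {"x":0,"y":0.0033,"z":0.02,"rx":0,"ry":0,"rz":0},
    {"x":0,"y":0.0033,"z":0.0333,"rx":0,"ry":0,"rz":0},
    {"x":0,"y":0.0033,"z":0.0433,"rx":0,"ry":0,"rz":0},
    {"x":0,"y":0.0033,"z":0.05,"rx":0,"ry":0,"rz":0},
    {"x":0,"y":0.0033,"z":0.0533,"rx":0,"ry":0,"rz":0},
    {"x":0,"y":0.0033,"z":0.055,"rx":0,"ry":0,"rz":0},
    {"x":0,"y":0.0033,"z":0.055,"rx":0,"ry":0,"rz":0}
  ]
}}

```text
clock: 27.45
position: [0.5158, -0.2919, 0.048]
tool_rot: [3.141, 0.0, 1.263]
wrist_force: [-0.1, 0.5, -1.3]
width: 0.0413
finger_force: 30.6
```

In the tool's units: 0.0035 m / 0.6 = 0.0058, 0.003 m / 0.6 = 0.005.

Request:
{"api": "send_rows", "payload": {
  "rows": [
    {"x":0,"y":0,"z":0.0008,"rx":0,"ry":0,"rz":0},
    {"x":0,"y":0,"z":0.0017,"rx":0,"ry":0,"rz":0},
    {"x":0,"y":0,"z":0.0025,"rx":0,"ry":0,"rz":0},
    {"x":0,"y":0,"z":0.0033,"rx":0,"ry":0,"rz":0},
    {"x":0,"y":0,"z":0.0042,"rx":0,"ry":0,"rz":0},
    {"x":0,"y":0,"z":0.005,"rx":0,"ry":0,"rz":0},
    {"x":0,"y":0,"z":0.0058,"rx":0,"ry":0,"rz":0},
    {"x":0,"y":0,"z":0.0058,"rx":0,"ry":0,"rz":0}
  ]
}}

```text
clock: 28.45
position: [0.5157, -0.2919, 0.0448]
tool_rot: [-3.142, 0.0, 1.263]
wrist_force: [-2.6, 0.8, 3.0]
width: 0.041
finger_force: 31.0
```

In the tool's units: -0.12 m / 0.6 = -0.2, -0.06 m / 0.6 = -0.1.

Request:
{"api": "send_rows", "payload": {
  "rows": [
    {"x":0,"y":0,"z":0,"rx":0,"ry":0,"rz":0},
    {"x":0,"y":0,"z":0,"rx":0,"ry":0,"rz":0},
    {"x":0,"y":0,"z":0,"rx":0,"ry":0,"rz":0},
    {"x":0,"y":0,"z":0,"rx":0,"ry":0,"rz":0},
    {"x":0,"y":0,"z":-0.0083,"rx":0,"ry":0,"rz":0},
    {"x":0,"y":0,"z":-0.0333,"rx":0,"ry":0,"rz":0},
    {"x":0,"y":0,"z":-0.1,"rx":0,"ry":0,"rz":0},
    {"x":0,"y":0,"z":-0.2,"rx":0,"ry":0,"rz":0}
  ],
  "gripper": 0.8
}}

```text
clock: 29.45
position: [0.5146, -0.2914, 0.1651]
tool_rot: [-3.139, -0.001, 1.263]
wrist_force: [0.7, -1.3, -0.1]
width: 0.0683
finger_force: 0.0
```

Run:
```python
from h import *
im=save("wrist","w6",1.25);go(.430,.2665,.2)
```

```text
t29.50 pos [ 0.5197 -0.2934  0.1753] rot [3.129 0.004 1.263] w 0.068 -> xyz [ 0.5063 -0.2547 -0.0295] rot [ 0.0121  0.0035 -0.0027]
```

View pics/w6.png

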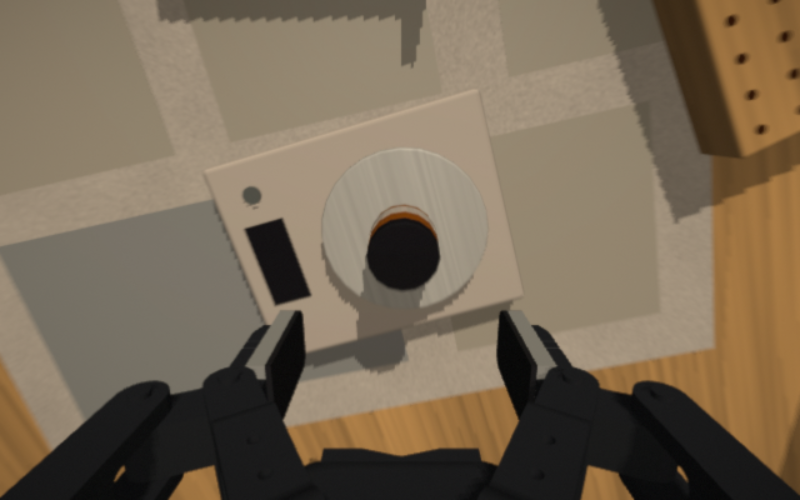

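Run:
```python
from h import *
c=calibration("wrist")
a=onz("wrist",403/1.25,253/1.25,.084,c);b=onz("wrist",405/1.25,229/1.25,.036,c);print(a,b,a-b)
go(.430,.2665,.22)
```

```text
[ 0.52144015 -0.29564124  0.084     ] [ 0.52407459 -0.29473202  0.036     ] [-0.00263444 -0.00090923  0.048     ]
t29.50 pos [ 0.5197 -0.2934  0.1753] rot [3.129 0.004 1.263] w 0.068 -> xyz [ 0.5063 -0.2544 -0.0495] rot [ 0.0121  0.0035 -0.0027]
```

The pot stands within 3 mm of the pan centre (pan at (405,229), cap at (403,253) after allowing for height). Next is the wide jar.

In the tool's units: 0.29 m / 0.6 = 0.4833, 0.25 m / 0.6 = 0.4167.

Request:
{"api": "send_rows", "payload": {
  "rows": [
    {"x":0.0333,"y":-0.0167,"z":-0.0333,"rx":0,"ry":0,"rz":0},
    {"x":0.0833,"y":-0.0417,"z":-0.0667,"rx":0,"ry":0,"rz":0},
    {"x":0.15,"y":-0.075,"z":-0.0917,"rx":0,"ry":0,"rz":0},
    {"x":0.2167,"y":-0.1067,"z":-0.0917,"rx":0,"ry":0,"rz":0},
    {"x":0.2833,"y":-0.14,"z":-0.0917,"rx":0,"ry":0,"rz":0},
    {"x":0.35,"y":-0.1733,"z":-0.0917,"rx":0,"ry":0,"rz":0},
    {"x":0.4167,"y":-0.2067,"z":-0.0917,"rx":0,"ry":0,"rz":0},
    {"x":0.4833,"y":-0.2383,"z":-0.0917,"rx":0,"ry":0,"rz":0}
  ],
  "gripper": 1,
  "squeeze": 45
}}

```text
clock: 30.5
position: [0.4672, 0.0295, 0.2203]
tool_rot: [3.139, 0.001, 1.263]
wrist_force: [0.5, -0.8, -0.4]
width: 0.0856
finger_force: 0.0
```

Request:
{"api": "send_rows", "payload": {
  "rows": [
    {"x":0.0667,"y":-0.0333,"z":0,"rx":0,"ry":0,"rz":0},
    {"x":0.1333,"y":-0.0667,"z":0,"rx":0,"ry":0,"rz":0},
    {"x":0.2,"y":-0.1,"z":0,"rx":0,"ry":0,"rz":0},
    {"x":0.2667,"y":-0.1333,"z":0,"rx":0,"ry":0,"rz":0},
    {"x":0.3167,"y":-0.1583,"z":0,"rx":0,"ry":0,"rz":0},
    {"x":0.35,"y":-0.1733,"z":0,"rx":0,"ry":0,"rz":0},
    {"x":0.36,"y":-0.1783,"z":0,"rx":0,"ry":0,"rz":0},
    {"x":0.36,"y":-0.1783,"z":0,"rx":0,"ry":0,"rz":0}
  ]
}}

```text
clock: 31.5
position: [0.4309, 0.266, 0.2195]
tool_rot: [3.141, 0.0, 1.263]
wrist_force: [0.8, -0.7, 0.3]
width: 0.0852
finger_force: 0.0
```

Request:
{"api": "send_rows", "payload": {
  "rows": [
    {"x":0,"y":0,"z":0,"rx":0,"ry":0,"rz":0},
    {"x":0,"y":0,"z":0,"rx":0,"ry":0,"rz":0},
    {"x":0,"y":0,"z":0,"rx":0,"ry":0,"rz":0},
    {"x":0,"y":0,"z":0,"rx":0,"ry":0,"rz":0},
    {"x":0,"y":0,"z":0,"rx":0,"ry":0,"rz":0},
    {"x":0,"y":0,"z":0,"rx":0,"ry":0,"rz":0},
    {"x":0,"y":0,"z":0,"rx":0,"ry":0,"rz":0},
    {"x":0,"y":0,"z":0,"rx":0,"ry":0,"rz":0}
  ]
}}

```text
clock: 32.5
position: [0.4308, 0.2661, 0.2193]
tool_rot: [3.142, 0.0, 1.263]
wrist_force: [-0.0, -0.1, -0.4]
width: 0.0853
finger_force: 0.0
```

Run:
```python
from h import *
go(.430,.2665,.064,1.263)
```

```text
t32.50 pos [0.4308 0.2661 0.2193] rot [3.142 0.    1.263] w 0.0853 -> xyz [ 1.000e-04 -9.000e-04  1.553e-01] rot [ 0.      0.0001 -0.0001]
```

In the tool's units: 0.155 m / 0.6 = 0.2583, 0.153 m / 0.6 = 0.255.

Request:
{"api": "send_rows", "payload": {
  "rows": [
    {"x":0,"y":-0.0017,"z":0.0333,"rx":0,"ry":0,"rz":0},
    {"x":0,"y":-0.0017,"z":0.075,"rx":0,"ry":0,"rz":0},
    {"x":0,"y":-0.0017,"z":0.125,"rx":0,"ry":0,"rz":0},
    {"x":0,"y":-0.0017,"z":0.175,"rx":0,"ry":0,"rz":0},
    {"x":0,"y":-0.0017,"z":0.2133,"rx":0,"ry":0,"rz":0},
    {"x":0,"y":-0.0017,"z":0.2417,"rx":0,"ry":0,"rz":0},
    {"x":0,"y":-0.0017,"z":0.255,"rx":0,"ry":0,"rz":0},
    {"x":0,"y":-0.0017,"z":0.2583,"rx":0,"ry":0,"rz":0}
  ]
}}

```text
clock: 33.5
position: [0.4297, 0.2665, 0.064]
tool_rot: [-3.141, 0.0, 1.263]
wrist_force: [0.1, -0.8, -0.8]
width: 0.0853
finger_force: 0.0
```

Request:
{"api": "send_rows", "payload": {
  "rows": [
    {"x":0,"y":0,"z":0,"rx":0,"ry":0,"rz":0},
    {"x":0,"y":0,"z":0,"rx":0,"ry":0,"rz":0},
    {"x":0,"y":0,"z":0,"rx":0,"ry":0,"rz":0},
    {"x":0,"y":0,"z":0,"rx":0,"ry":0,"rz":0},
    {"x":0,"y":0,"z":0,"rx":0,"ry":0,"rz":0},
    {"x":0,"y":0,"z":0,"rx":0,"ry":0,"rz":0},
    {"x":0,"y":0,"z":0,"rx":0,"ry":0,"rz":0},
    {"x":0,"y":0,"z":0,"rx":0,"ry":0,"rz":0}
  ],
  "gripper": 0
}}

```text
clock: 34.5
position: [0.4303, 0.2668, 0.0652]
tool_rot: [3.141, -0.001, 1.263]
wrist_force: [-2.0, -0.7, 5.6]
width: 0.0609
finger_force: 49.3
```

In the tool's units: -0.1 m / 0.6 = -0.1667, -0.095 m / 0.6 = -0.1583.

Request:
{"api": "send_rows", "payload": {
  "rows": [
    {"x":0,"y":0,"z":-0.0083,"rx":0,"ry":0,"rz":0},
    {"x":0,"y":0,"z":-0.025,"rx":0,"ry":0,"rz":0},
    {"x":0,"y":0,"z":-0.05,"rx":0,"ry":0,"rz":0},
    {"x":0,"y":0,"z":-0.0833,"rx":0,"ry":0,"rz":0},
    {"x":0,"y":0,"z":-0.1167,"rx":0,"ry":0,"rz":0},
    {"x":0,"y":0,"z":-0.1417,"rx":0,"ry":0,"rz":0},
    {"x":0,"y":0,"z":-0.1583,"rx":0,"ry":0,"rz":0},
    {"x":0,"y":0,"z":-0.1667,"rx":0,"ry":0,"rz":0}
  ]
}}

```text
clock: 35.5
position: [0.43, 0.2663, 0.1649]
tool_rot: [3.141, 0.0, 1.263]
wrist_force: [-0.1, -0.1, -4.3]
width: 0.0613
finger_force: 50.0
```

Run:
```python
from h import *
go(.510,.0165,.164,1.263)
```

```text
t35.50 pos [0.43   0.2663 0.1649] rot [3.141 0.    1.263] w 0.0613 -> xyz [-0.2138  0.152   0.0009] rot [ 0.0006  0.     -0.0004]
```

In the tool's units: -0.214 m / 0.6 = -0.3567, 0.152 m / 0.6 = 0.2533.

Request:
{"api": "send_rows", "payload": {
  "rows": [
    {"x":-0.0333,"y":0.0233,"z":0,"rx":0,"ry":0,"rz":0},
    {"x":-0.0917,"y":0.065,"z":0,"rx":0,"ry":0,"rz":0},
    {"x":-0.1583,"y":0.1117,"z":0,"rx":0,"ry":0,"rz":0},
    {"x":-0.225,"y":0.16,"z":0,"rx":0,"ry":0,"rz":0},
    {"x":-0.2833,"y":0.2017,"z":0,"rx":0,"ry":0,"rz":0},
    {"x":-0.325,"y":0.23,"z":0,"rx":0,"ry":0,"rz":0},
    {"x":-0.3483,"y":0.2467,"z":0,"rx":0,"ry":0,"rz":0},
    {"x":-0.3567,"y":0.2533,"z":0,"rx":0,"ry":0,"rz":0}
  ]
}}

```text
clock: 36.5
position: [0.5098, 0.0161, 0.164]
tool_rot: [-3.141, -0.0, 1.262]
wrist_force: [0.8, 0.7, -4.7]
width: 0.0609
finger_force: 50.1
```

In the tool's units: 0.082 m / 0.6 = 0.1367, 0.081 m / 0.6 = 0.135.

Request:
{"api": "send_rows", "payload": {
  "rows": [
    {"x":0,"y":0,"z":0.0167,"rx":0,"ry":0,"rz":0},
    {"x":0,"y":0,"z":0.0417,"rx":0,"ry":0,"rz":0},
    {"x":0,"y":0,"z":0.0717,"rx":0,"ry":0,"rz":0},
    {"x":0,"y":0,"z":0.0967,"rx":0,"ry":0,"rz":0},
    {"x":0,"y":0,"z":0.1167,"rx":0,"ry":0,"rz":0},
    {"x":0,"y":0,"z":0.1283,"rx":0,"ry":0,"rz":0},
    {"x":0,"y":0,"z":0.135,"rx":0,"ry":0,"rz":0},
    {"x":0,"y":0,"z":0.1367,"rx":0,"ry":0,"rz":0}
  ]
}}

```text
clock: 37.5
position: [0.51, 0.0164, 0.0824]
tool_rot: [3.141, -0.0, 1.263]
wrist_force: [-0.0, 0.1, -4.5]
width: 0.0612
finger_force: 50.1
```

In the tool's units: 0.0055 m / 0.6 = 0.0092, 0.005 m / 0.6 = 0.0083.

Request:
{"api": "send_rows", "payload": {
  "rows": [
    {"x":0,"y":0,"z":0.0017,"rx":0,"ry":0,"rz":0},
    {"x":0,"y":0,"z":0.0033,"rx":0,"ry":0,"rz":0},
    {"x":0,"y":0,"z":0.005,"rx":0,"ry":0,"rz":0},
    {"x":0,"y":0,"z":0.0067,"rx":0,"ry":0,"rz":0},
    {"x":0,"y":0,"z":0.0075,"rx":0,"ry":0,"rz":0},
    {"x":0,"y":0,"z":0.0083,"rx":0,"ry":0,"rz":0},
    {"x":0,"y":0,"z":0.0092,"rx":0,"ry":0,"rz":0},
    {"x":0,"y":0,"z":0.0092,"rx":0,"ry":0,"rz":0}
  ]
}}

```text
clock: 38.5
position: [0.51, 0.0164, 0.0782]
tool_rot: [-3.142, 0.001, 1.263]
wrist_force: [-5.3, -1.3, 10.0]
width: 0.0615
finger_force: 51.0
```

Contact. Releasing, rising, then back to the slim jar.

In the tool's units: -0.14 m / 0.6 = -0.2333, -0.001 m / 0.6 = -0.0017.

Request:
{"api": "send_rows", "payload": {
  "rows": [
    {"x":0,"y":0,"z":-0.0017,"rx":0,"ry":0,"rz":0},
    {"x":0,"y":0,"z":-0.0017,"rx":0,"ry":0,"rz":0},
    {"x":0,"y":0,"z":-0.0017,"rx":0,"ry":0,"rz":0},
    {"x":0,"y":0,"z":-0.0017,"rx":0,"ry":0,"rz":0},
    {"x":0,"y":0,"z":-0.0083,"rx":0,"ry":0,"rz":0},
    {"x":0,"y":0,"z":-0.05,"rx":0,"ry":0,"rz":0},
    {"x":0,"y":0,"z":-0.1333,"rx":0,"ry":0,"rz":0},
    {"x":0,"y":0,"z":-0.2333,"rx":0,"ry":0,"rz":0}
  ],
  "gripper": 1
}}

```text
clock: 39.5
position: [0.5091, 0.0164, 0.2177]
tool_rot: [-3.14, 0.0, 1.263]
wrist_force: [0.6, -1.2, 0.9]
width: 0.0859
finger_force: 0.0
```

In the tool's units: 0.245 m / 0.6 = 0.4083, 0.243 m / 0.6 = 0.405.

Request:
{"api": "send_rows", "payload": {
  "rows": [
    {"x":0.0333,"y":-0.005,"z":0,"rx":0,"ry":0,"rz":0},
    {"x":0.1,"y":-0.015,"z":0,"rx":0,"ry":0,"rz":0},
    {"x":0.175,"y":-0.025,"z":0,"rx":0,"ry":0,"rz":0},
    {"x":0.25,"y":-0.035,"z":0,"rx":0,"ry":0,"rz":0},
    {"x":0.3167,"y":-0.045,"z":0,"rx":0,"ry":0,"rz":0},
    {"x":0.375,"y":-0.0533,"z":0,"rx":0,"ry":0,"rz":0},
    {"x":0.405,"y":-0.0583,"z":0,"rx":0,"ry":0,"rz":0},
    {"x":0.4083,"y":-0.0583,"z":0,"rx":0,"ry":0,"rz":0}
  ]
}}

```text
clock: 40.5
position: [0.5501, 0.2622, 0.2168]
tool_rot: [-3.141, -0.001, 1.266]
wrist_force: [-0.5, -0.7, 0.2]
width: 0.0854
finger_force: 0.0
```

Request:
{"api": "send_rows", "payload": {
  "rows": [
    {"x":0,"y":0,"z":0,"rx":0,"ry":0,"rz":0},
    {"x":0,"y":0,"z":0,"rx":0,"ry":0,"rz":0},
    {"x":0,"y":0,"z":0,"rx":0,"ry":0,"rz":0},
    {"x":0,"y":0,"z":0,"rx":0,"ry":0,"rz":0},
    {"x":0,"y":0,"z":0,"rx":0,"ry":0,"rz":0},
    {"x":0,"y":0,"z":0,"rx":0,"ry":0,"rz":0},
    {"x":0,"y":0,"z":0,"rx":0,"ry":0,"rz":0},
    {"x":0,"y":0,"z":0,"rx":0,"ry":0,"rz":0}
  ]
}}

```text
clock: 41.5
position: [0.5507, 0.2605, 0.2167]
tool_rot: [-3.142, 0.0, 1.263]
wrist_force: [0.3, 0.4, 0.3]
width: 0.0856
finger_force: 0.0
```

Run:
```python
from h import *
go(.5507,.2606,.0945,1.263)
```

```text
t41.50 pos [0.5507 0.2605 0.2167] rot [-3.142  0.     1.263] w 0.0856 -> xyz [ 1.000e-04 -1.000e-04  1.222e-01] rot [-0.      0.0001 -0.0002]
```

In the tool's units: 0.122 m / 0.6 = 0.2033, 0.12 m / 0.6 = 0.2.

Request:
{"api": "send_rows", "payload": {
  "rows": [
    {"x":0,"y":0,"z":0.025,"rx":0,"ry":0,"rz":0},
    {"x":0,"y":0,"z":0.0583,"rx":0,"ry":0,"rz":0},
    {"x":0,"y":0,"z":0.0967,"rx":0,"ry":0,"rz":0},
    {"x":0,"y":0,"z":0.1333,"rx":0,"ry":0,"rz":0},
    {"x":0,"y":0,"z":0.1667,"rx":0,"ry":0,"rz":0},
    {"x":0,"y":0,"z":0.1883,"rx":0,"ry":0,"rz":0},
    {"x":0,"y":0,"z":0.2,"rx":0,"ry":0,"rz":0},
    {"x":0,"y":0,"z":0.2033,"rx":0,"ry":0,"rz":0}
  ]
}}

```text
clock: 42.5
position: [0.5509, 0.2606, 0.0947]
tool_rot: [3.142, -0.0, 1.263]
wrist_force: [0.4, -1.0, 0.1]
width: 0.0849
finger_force: 0.0
```

Request:
{"api": "send_rows", "payload": {
  "rows": [
    {"x":0,"y":0,"z":0,"rx":0,"ry":0,"rz":0},
    {"x":0,"y":0,"z":0,"rx":0,"ry":0,"rz":0},
    {"x":0,"y":0,"z":0,"rx":0,"ry":0,"rz":0},
    {"x":0,"y":0,"z":0,"rx":0,"ry":0,"rz":0},
    {"x":0,"y":0,"z":0,"rx":0,"ry":0,"rz":0},
    {"x":0,"y":0,"z":0,"rx":0,"ry":0,"rz":0},
    {"x":0,"y":0,"z":0,"rx":0,"ry":0,"rz":0},
    {"x":0,"y":0,"z":0,"rx":0,"ry":0,"rz":0}
  ],
  "gripper": 0,
  "squeeze": 40
}}

```text
clock: 43.5
position: [0.5511, 0.2608, 0.0956]
tool_rot: [3.141, -0.001, 1.263]
wrist_force: [-1.4, -0.6, 5.2]
width: 0.0472
finger_force: 41.3
```

In the tool's units: -0.17 m / 0.6 = -0.2833, -0.163 m / 0.6 = -0.2717.

Request:
{"api": "send_rows", "payload": {
  "rows": [
    {"x":0,"y":0,"z":-0.0167,"rx":0,"ry":0,"rz":0},
    {"x":0,"y":0,"z":-0.0417,"rx":0,"ry":0,"rz":0},
    {"x":0,"y":0,"z":-0.0833,"rx":0,"ry":0,"rz":0},
    {"x":0,"y":0,"z":-0.1333,"rx":0,"ry":0,"rz":0},
    {"x":0,"y":0,"z":-0.1917,"rx":0,"ry":0,"rz":0},
    {"x":0,"y":0,"z":-0.2417,"rx":0,"ry":0,"rz":0},
    {"x":0,"y":0,"z":-0.2717,"rx":0,"ry":0,"rz":0},
    {"x":0,"y":0,"z":-0.2833,"rx":0,"ry":0,"rz":0}
  ]
}}

```text
clock: 44.5
position: [0.5509, 0.2606, 0.2657]
tool_rot: [3.141, -0.001, 1.263]
wrist_force: [0.2, -0.0, -3.6]
width: 0.0472
finger_force: 41.6
```

Run:
```python
from h import *
go(.4843,-.0680,.265,1.263)
```

```text
t44.50 pos [0.5509 0.2606 0.2657] rot [ 3.141e+00 -1.000e-03  1.263e+00] w 0.0472 -> xyz [-0.3334  0.0361  0.0006] rot [ 0.0009 -0.0005 -0.0002]
```

In the tool's units: -0.333 m / 0.6 = -0.555, -0.315 m / 0.6 = -0.525.

Request:
{"api": "send_rows", "payload": {
  "rows": [
    {"x":-0.0333,"y":0.0033,"z":0,"rx":0,"ry":0,"rz":0},
    {"x":-0.1,"y":0.01,"z":0,"rx":0,"ry":0,"rz":0},
    {"x":-0.1833,"y":0.02,"z":0,"rx":0,"ry":0,"rz":0},
    {"x":-0.275,"y":0.03,"z":0,"rx":0,"ry":0,"rz":0},
    {"x":-0.3667,"y":0.04,"z":0,"rx":0,"ry":0,"rz":0},
    {"x":-0.4583,"y":0.05,"z":0,"rx":0,"ry":0,"rz":0},
    {"x":-0.525,"y":0.0567,"z":0,"rx":0,"ry":0,"rz":0},
    {"x":-0.555,"y":0.06,"z":0,"rx":0,"ry":0,"rz":0}
  ]
}}

```text
clock: 45.5
position: [0.4826, -0.0711, 0.2638]
tool_rot: [-3.14, 0.001, 1.258]
wrist_force: [-0.1, 0.5, -2.8]
width: 0.0473
finger_force: 41.8
```

In the tool's units: 0.03 m / 0.6 = 0.05, 0.025 m / 0.6 = 0.0417.

Request:
{"api": "send_rows", "payload": {
  "rows": [
    {"x":0,"y":0,"z":0,"rx":0,"ry":0,"rz":0},
    {"x":0,"y":0,"z":0,"rx":0,"ry":0,"rz":0},
    {"x":0,"y":0,"z":0,"rx":0,"ry":0,"rz":0},
    {"x":0,"y":0,"z":0,"rx":0,"ry":0,"rz":0},
    {"x":0,"y":0,"z":0.0083,"rx":0,"ry":0,"rz":0},
    {"x":0,"y":0,"z":0.025,"rx":0,"ry":0,"rz":0},
    {"x":0,"y":0,"z":0.0417,"rx":0,"ry":0,"rz":0},
    {"x":0,"y":0,"z":0.05,"rx":0,"ry":0,"rz":0}
  ]
}}

```text
clock: 46.5
position: [0.4836, -0.0677, 0.2337]
tool_rot: [-3.14, 0.0, 1.263]
wrist_force: [-0.0, -0.2, -2.6]
width: 0.0473
finger_force: 41.8
```

Run:
```python
from h import *
save("wrist","w7",1.25);go(.4843,-.0680,.1087,1.263)
```

```text
t46.55 pos [ 0.4834 -0.0677  0.2334] rot [-3.14  -0.     1.263] w 0.0471 -> xyz [-0.      0.0012  0.1247] rot [-0.0019 -0.0001 -0.0002]
```

View pics/w7.png

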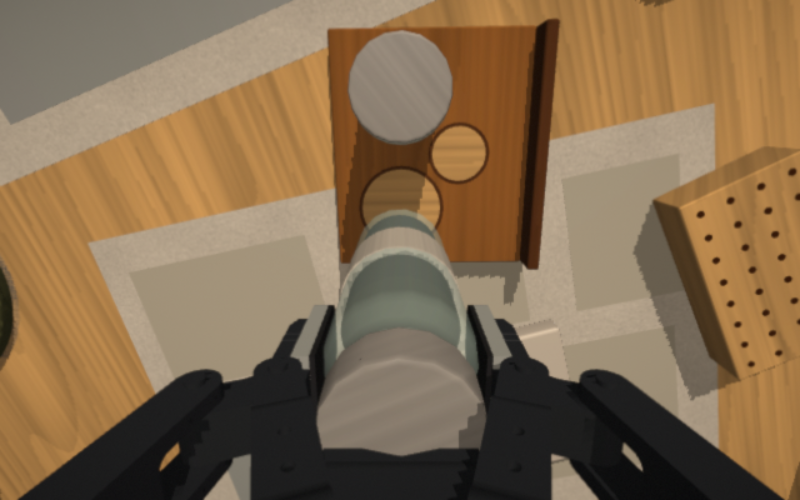

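The wide jar is upright on its seat at (400,87). The slim jar is lined up with its seat ring at (401,207). Lowering it.

In the tool's units: 0.12 m / 0.6 = 0.2, 0.118 m / 0.6 = 0.1967.

Request:
{"api": "send_rows", "payload": {
  "rows": [
    {"x":0,"y":0.0017,"z":0.025,"rx":0,"ry":0,"rz":0},
    {"x":0,"y":0.0017,"z":0.0583,"rx":0,"ry":0,"rz":0},
    {"x":0,"y":0.0017,"z":0.1,"rx":0,"ry":0,"rz":0},
    {"x":0,"y":0.0017,"z":0.1383,"rx":0,"ry":0,"rz":0},
    {"x":0,"y":0.0017,"z":0.1667,"rx":0,"ry":0,"rz":0},
    {"x":0,"y":0.0017,"z":0.1867,"rx":0,"ry":0,"rz":0},
    {"x":0,"y":0.0017,"z":0.1967,"rx":0,"ry":0,"rz":0},
    {"x":0,"y":0.0017,"z":0.2,"rx":0,"ry":0,"rz":0}
  ]
}}

```text
clock: 47.55
position: [0.4853, -0.0681, 0.1148]
tool_rot: [3.141, -0.0, 1.263]
wrist_force: [0.3, -0.3, -2.0]
width: 0.0471
finger_force: 41.8
```

In the tool's units: 0.005 m / 0.6 = 0.0083, 0.0045 m / 0.6 = 0.0075.

Request:
{"api": "send_rows", "payload": {
  "rows": [
    {"x":0,"y":0,"z":0.0017,"rx":0,"ry":0,"rz":0},
    {"x":0,"y":0,"z":0.0033,"rx":0,"ry":0,"rz":0},
    {"x":0,"y":0,"z":0.005,"rx":0,"ry":0,"rz":0},
    {"x":0,"y":0,"z":0.0058,"rx":0,"ry":0,"rz":0},
    {"x":0,"y":0,"z":0.0067,"rx":0,"ry":0,"rz":0},
    {"x":0,"y":0,"z":0.0075,"rx":0,"ry":0,"rz":0},
    {"x":0,"y":0,"z":0.0083,"rx":0,"ry":0,"rz":0},
    {"x":0,"y":0,"z":0.0083,"rx":0,"ry":0,"rz":0}
  ]
}}

```text
clock: 48.55
position: [0.485, -0.0681, 0.1097]
tool_rot: [-3.141, 0.0, 1.263]
wrist_force: [-0.5, -0.1, -2.5]
width: 0.0476
finger_force: 41.8
```

In the tool's units: 0.002 m / 0.6 = 0.0033, 0.0015 m / 0.6 = 0.0025.

Request:
{"api": "send_rows", "payload": {
  "rows": [
    {"x":0,"y":0,"z":0.0008,"rx":0,"ry":0,"rz":0},
    {"x":0,"y":0,"z":0.0017,"rx":0,"ry":0,"rz":0},
    {"x":0,"y":0,"z":0.0025,"rx":0,"ry":0,"rz":0},
    {"x":0,"y":0,"z":0.0033,"rx":0,"ry":0,"rz":0},
    {"x":0,"y":0,"z":0.0033,"rx":0,"ry":0,"rz":0},
    {"x":0,"y":0,"z":0.0033,"rx":0,"ry":0,"rz":0},
    {"x":0,"y":0,"z":0.0033,"rx":0,"ry":0,"rz":0},
    {"x":0,"y":0,"z":0.0033,"rx":0,"ry":0,"rz":0}
  ]
}}

```text
clock: 49.55
position: [0.4852, -0.068, 0.1085]
tool_rot: [-3.141, 0.001, 1.263]
wrist_force: [-2.9, -0.1, 5.8]
width: 0.0475
finger_force: 42.5
```

In the tool's units: -0.14 m / 0.6 = -0.2333, -0.08 m / 0.6 = -0.1333.

Request:
{"api": "send_rows", "payload": {
  "rows": [
    {"x":0,"y":0,"z":0,"rx":0,"ry":0,"rz":0},
    {"x":0,"y":0,"z":0,"rx":0,"ry":0,"rz":0},
    {"x":0,"y":0,"z":0,"rx":0,"ry":0,"rz":0},
    {"x":0,"y":0,"z":0,"rx":0,"ry":0,"rz":0},
    {"x":0,"y":0,"z":-0.0083,"rx":0,"ry":0,"rz":0},
    {"x":0,"y":0,"z":-0.05,"rx":0,"ry":0,"rz":0},
    {"x":0,"y":0,"z":-0.1333,"rx":0,"ry":0,"rz":0},
    {"x":0,"y":0,"z":-0.2333,"rx":0,"ry":0,"rz":0}
  ],
  "gripper": 1
}}

```text
clock: 50.55
position: [0.4843, -0.0678, 0.2489]
tool_rot: [-3.14, -0.0, 1.263]
wrist_force: [1.3, -0.5, -0.1]
width: 0.0853
finger_force: 0.0
```

In the tool's units: 0.35 m / 0.6 = 0.5833, 0.33 m / 0.6 = 0.55.

Request:
{"api": "send_rows", "payload": {
  "rows": [
    {"x":0.0667,"y":-0.0167,"z":-0.0333,"rx":0,"ry":0,"rz":0},
    {"x":0.15,"y":-0.0333,"z":-0.05,"rx":0,"ry":0,"rz":0},
    {"x":0.2333,"y":-0.05,"z":-0.05,"rx":0,"ry":0,"rz":0},
    {"x":0.3167,"y":-0.0667,"z":-0.05,"rx":0,"ry":0,"rz":0},
    {"x":0.4,"y":-0.0833,"z":-0.05,"rx":0,"ry":0,"rz":0},
    {"x":0.4833,"y":-0.1,"z":-0.05,"rx":0,"ry":0,"rz":0},
    {"x":0.55,"y":-0.1,"z":-0.05,"rx":0,"ry":0,"rz":0},
    {"x":0.5833,"y":-0.1,"z":-0.05,"rx":0,"ry":0,"rz":0}
  ]
}}

```text
clock: 51.55
position: [0.5336, 0.2864, 0.2777]
tool_rot: [-3.14, -0.001, 1.266]
wrist_force: [-0.2, -1.1, -0.8]
width: 0.0853
finger_force: 0.0
```

Request:
{"api": "send_rows", "payload": {
  "rows": [
    {"x":0,"y":0,"z":0,"rx":0,"ry":0,"rz":0},
    {"x":0,"y":0,"z":0,"rx":0,"ry":0,"rz":0},
    {"x":0,"y":0,"z":0,"rx":0,"ry":0,"rz":0},
    {"x":0,"y":0,"z":0,"rx":0,"ry":0,"rz":0},
    {"x":0,"y":0,"z":0,"rx":0,"ry":0,"rz":0},
    {"x":0,"y":0,"z":0,"rx":0,"ry":0,"rz":0},
    {"x":0,"y":0,"z":0,"rx":0,"ry":0,"rz":0},
    {"x":0,"y":0,"z":0,"rx":0,"ry":0,"rz":0}
  ]
}}

```text
clock: 52.55
position: [0.534, 0.2837, 0.2777]
tool_rot: [-3.142, 0.0, 1.263]
wrist_force: [-0.9, 0.8, -0.5]
width: 0.0854
finger_force: 0.0
```

Run:
```python
from h import *
a=np.load('pics/top0.npy')[:,:,::-1];b=read_camera("top")[:,:,::-1]
cv2.imwrite('pics/cmp.png',cv2.resize(np.vstack([a[185:310,270:520],b[185:310,270:520]]),None,fx=2.4,fy=2.4,interpolation=cv2.INTER_CUBIC))
```

```text
(no output)
```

View pics/cmp.png

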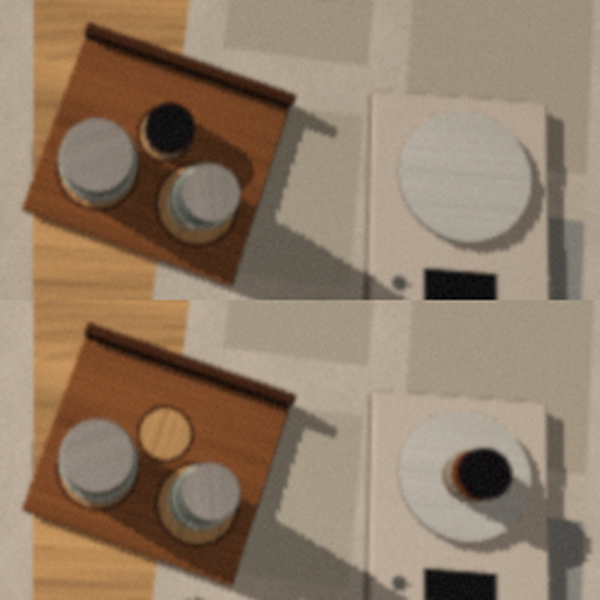

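The jars are back where they started: lids at (97,155) before and (97,456-300) now for the wide jar, (210,194) and (209,494-300) for the slim jar. The pot is on the pan at (484,174). I'll check its offset and hand in.

Run:
```python
from h import *
d=onz("top",471.7,257.5,.084)-onz("top",463.75,258.75,.036);print(d)
if np.hypot(*d[:2])<.009: print(job.close_job())
```

```text
[-0.0010696   0.00142421  0.048     ]
the job is handed in; nothing more can be done
None
```

The job is handed in: the pot stands on the scale pan about 2 mm from its centre, and both jars are back upright on their own seats, matching the first top picture by eye.

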